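Sort full media pots from empties and send off the wash-up tray

TASK

Clear up the media pots after the practical. They all look alike, so lift each one to feel whether it is still full of set agar or empty: put the full ones in the steel stock tray and the empties in the white plastic wash-up tray, each tray in a single layer. When every pot is put away, slide the wash-up tray with its empties along the bench, without lifting it, until it sits squarely inside the black tape rectangle; leave everything else where it stands.

Things in the scene. Friction and masses are not known exactly. Their poses are not given: they have to be found in the camera images.
- pot1_mid (a point): centre of a media pot: opaque white plastic cylinder, 60 mm across, 66 mm high, with a ribbed blue lid (62 mm across, 16 mm high) screwed tight on top; 82 mm high in all, this point 41 mm above its base; z along its axis, towards the lid. Full 180 to 240 g, empty 35 to 50 g, alike to see. Four to six are present (1 to 3 of each kind), else None. Starts upright on the bench between the trays
- pot2_mid (a point): centre of a media pot: opaque white plastic cylinder, 60 mm across, 66 mm high, with a ribbed blue lid (62 mm across, 16 mm high) screwed tight on top; 82 mm high in all, this point 41 mm above its base; z along its axis, towards the lid. Full 180 to 240 g, empty 35 to 50 g, alike to see. Four to six are present (1 to 3 of each kind), else None. Starts upright on the bench between the trays
- pot3_mid (a point): centre of a media pot: opaque white plastic cylinder, 60 mm across, 66 mm high, with a ribbed blue lid (62 mm across, 16 mm high) screwed tight on top; 82 mm high in all, this point 41 mm above its base; z along its axis, towards the lid. Full 180 to 240 g, empty 35 to 50 g, alike to see. Four to six are present (1 to 3 of each kind), else None. Starts upright on the bench between the trays
- pot4_mid (a point): centre of a media pot: opaque white plastic cylinder, 60 mm across, 66 mm high, with a ribbed blue lid (62 mm across, 16 mm high) screwed tight on top; 82 mm high in all, this point 41 mm above its base; z along its axis, towards the lid. Full 180 to 240 g, empty 35 to 50 g, alike to see. Four to six are present (1 to 3 of each kind), else None. Starts upright on the bench between the trays
- pot5_mid (a point): centre of a media pot: opaque white plastic cylinder, 60 mm across, 66 mm high, with a ribbed blue lid (62 mm across, 16 mm high) screwed tight on top; 82 mm high in all, this point 41 mm above its base; z along its axis, towards the lid. Full 180 to 240 g, empty 35 to 50 g, alike to see. Four to six are present (1 to 3 of each kind), else None. Starts upright on the bench between the trays
- pot6_mid (a point): centre of a media pot: opaque white plastic cylinder, 60 mm across, 66 mm high, with a ribbed blue lid (62 mm across, 16 mm high) screwed tight on top; 82 mm high in all, this point 41 mm above its base; z along its axis, towards the lid. Full 180 to 240 g, empty 35 to 50 g, alike to see. Four to six are present (1 to 3 of each kind), else None. Starts upright on the bench between the trays
- wash_tray: the white plastic wash-up tray with ribbed long sides and a flat lip at each end, loose, 280 to 460 g unloaded: shallow open tray, 140 mm (x) by 260 mm (y) outside, 40 mm high, walls and floor 4 mm thick; origin at the centre of its underside, x and y along its sides, z up. There is room for three pots side by side in one row along its y. It starts to the left or the right of the pots
- steel_tray: the stainless-steel stock tray, plain-sided with a wire loop handle at each end, which does not move: shallow open tray, 140 mm (x) by 260 mm (y) outside, 40 mm high, walls and floor 4 mm thick; origin at the centre of its underside, x and y along its sides, z up. There is room for three pots side by side in one row along its y. It stands on the other side of the pots
- tape_mark: the wash-up collection spot: a rectangle of flat black tape on the bench, beyond the wash-up tray as seen from the robot. Origin at its centre on the bench, its x and y run along its sides; inside the tape it measures 180 mm (x) by 300 mm (y), so the wash-up tray fits inside the same way round with 20 mm to spare on each side; the tape is 18 mm wide
- marker: bystander: white and black marker pen, 14 mm thick and 132 mm long, lying among the pots; origin at its underside
- dishes: bystander: stack of four clear petri dishes, 93 mm across, 60 mm high, origin at the centre of its base
- media_a: bystander: amber glass bottle with a blue cap, 70 mm across, 143 mm high, beyond the steel tray; origin at the centre of its base
- media_b: bystander: smaller amber glass bottle with a blue cap, 56 mm across, 105 mm high, beyond the pots; origin at the centre of its base
- timer: bystander: small flat white bench timer, 50 by 66 by 18 mm, just beyond the steel tray; origin at the centre of its base

How it is judged:
By the outcome, as a careful person would: the job done as asked, in the order asked, and still so for the second after the job is handed in, with the robot touching nothing.
Of pot1, pot2, pot3, pot4, pot5, pot6 only 4 to 6 are there at a start; the rules pass over those that are not, and their reading is None.
At some moment in a run one of pot1, pot2, pot3, pot4, pot5, pot6, wash_tray may be knocked a few centimetres aside while the robot is not near it.
Once in a run the grip may slacken for a moment while it holds something.
It also fails if it takes over 210 s, if anything falls off the work surface, if the arm or the gripper's body presses on something with over 40 N, if the wrist force passes 120 N, or if a joint passes its speed limit or range.

ROBOT

A 6-joint arm with a two-finger parallel gripper is mounted at the origin on the work surface. World frame = base frame: x ahead of the robot, y to its left, z up, the work surface at z = 0. Lengths are in m, angles in rad, forces in N, time in s.
With the tool pointing down it reaches from about 0.4 to 0.825 m from the base axis. Payload 7 kg.
Tool frame: the origin (TCP) lies between the finger pads; the fingertips stand tcp_to_tips ahead of it and the grasp point (between the pads) lies 11 mm behind it (tcp_to_tips is the distance from the TCP to the fingertips, in m); z points along the fingers, y is the line along which they close (so a half turn about z gives the same grasp; the last joint's range is limited). The gripper opens to 88 mm and grips with 3 to 60 N. Pads are 19 mm wide; open, the fingers measure 130 mm over their backs; the gripper's body (78 mm by 193 mm) begins 47 mm behind the grasp point.
Start: joints at [1.552, 0.359, 0.012, 0, -1.224, -0.288], TCP at [0.204, 0.643, 0.235] pointing down, gripper open.
Joint ranges: [-3.07, 3.07], [-1.43, 2.12], [-1.02, 1.25], [-3.03, 1.67], [-3.05, -0], [-3.03, 3.03]. Speed limits (rad/s): [2.39, 2.39, 3.01, 3.14, 3.14, 3.14].

INTERFACE

Orientations are given as a 3x3 rotation matrix whose columns are the frame's x, y, z axes.
In Python, from rig import read_state, snapshot, camera_model, hand_in, tcp_to_tips gives the robot as it stands.
- The arm moves only by the tool drive_tool, never from a script. Its argument "steps" is a list of rows, each an object with "offset": the shift along the tool's x, y, z in units of 25 mm (1.0 is 25 mm), a list of three; "turn": the turn, a rotation vector about the tool's x, y, z in units of 5 degrees (1.0 is 5 degrees), a list of three. In form: [{"offset": [dx, dy, dz], "turn": [rx, ry, rz]}, ...]. A call has 1 to 5 rows; each row shifts and turns the commanded pose from where the row before left it, along the tool's axes as they then stand; what a row does not reach is not made up. A row lasts 1/12 s, in which the tool goes at most 41.7 mm and 7.16 degrees, less where a joint would pass 70% of its speed; a pose out of reach is approached as far as the arm can. A call is refused whole if a number of a shift passes 1 or a number of a turn 1, either way. A call with a gripper value outside its range is refused whole. "hand" is the finger opening in mm, from 0 to 87.6, set as the call begins (left out, the last holds). The fingers move at their own pace and stop on an object; the grip force is fixed at half the most. Time passes only in rows, so rows that do not move let the fingers close. It gives the time, the measured TCP pose, the force, the opening and the grip force at its end, in the units of the state.
- read_state(): the state, without advancing time (a new reading comes with each control period).
- snapshot(name): name is "side" or "top"; returns the picture (420x560x3 uint8, red, green, blue); there is no depth.
- camera_model(name): a dict with "K" (3x3 intrinsics, pixels), "D" ([k1, k2, p1, p2, k3] as OpenCV has them; the pictures are not rectified), "T" (4x4, takes a point from camera to world coordinates). Camera axes: x right, y up, looking along -z (the intrinsics and any distortion apply to the point x, -y, -z); pixel columns grow to the right and rows downward; lengths in m; the calibration is good to about 2 mm. A picture is of the moment at which its call begins. camera_model takes no time and is no camera call.
- hand_in(): hands the job in; it is judged then, once.
The state is a dict: "time": time; "qpos": joint angles; "qd": joint speeds; "joint_torque": joint torques, N m; "position": TCP position; "tool_rot": TCP orientation; "force": force on the tool from outside, world axes, zero at the start; "ft_torque": the same for the moment, N m; "opening": finger opening in m; "grip_force": force on a finger pad.
Only numpy, scipy, OpenCV 4.12 (cv2) and the standard library are available. Lean on these libraries where they do the work, as an engineer would, in place of code of your own. Each camera call takes 0.05 s, during which the arm holds its last target. There are 200 camera calls.

## Working session

There is one attempt and no reset: what is moved stays moved. The work goes in short steps, Python scripts to look and compute and a tool call to move; the robot and the scene stay as the last step left them, time stands still between calls to the robot, and variables do not carry over. Pictures are saved under pics/ and viewed, at most 14 in all, crops included, and the job is handed in when it is done.

Besides the shell and the picture viewer there is one more tool, called after ">>>" by a JSON object that holds its "api" and its "payload", one argument or row to a line. drive_tool: Moves the arm, as the interface text tells. Its arguments: {"type":"object","properties":{"steps":{"type":"array","items":{"type":"object","properties":{"offset":{"type":"array","items":{"type":"number"}},"turn":{"type":"array","items":{"type":"number"}}}}},"hand":{"type":"number"}},"required":["steps"]}

```bash
ls; mkdir -p pics; python3 - <<'E'
from rig import *
import cv2
s=read_state()
print(s, tcp_to_tips)
for n in("side","top"):
    cv2.imwrite(f"pics/{n}0.png",snapshot(n)[:,:,::-1]); c=camera_model(n); print(n,c)
E
```

```text
pics
{'time': 0.0, 'qpos': array([ 1.55209640e+00,  3.59407647e-01,  1.10702435e-02, -3.57028863e-04,
       -1.22409205e+00, -2.88080448e-01]), 'qd': array([-0.00100497,  0.00181574, -0.00024129,  0.00070319, -0.00116794,
        0.00167774]), 'joint_torque': array([ 6.83572307e-04, -5.82715702e+01,  2.93057334e+01,  6.99730799e+00,
        7.06884879e-03, -1.45002259e-04]), 'position': array([0.20373521, 0.64302664, 0.23361296]), 'tool_rot': array([[ 9.53274105e-01, -3.02106515e-01, -3.66263269e-04],
       [-3.02106704e-01, -9.53272728e-01, -1.62654018e-03],
       [ 1.42239599e-04,  1.66118922e-03, -9.99998610e-01]]), 'force': array([ 0.87874595, -0.64063465, -0.16318458]), 'ft_torque': array([-0.03487139, -0.02114411, -0.00268028]), 'grip_force': 0.0, 'opening': 0.08726766711696185} 0.008
side {'K': array([[440.25682072,   0.        , 286.72345421],
       [  0.        , 440.25682072, 211.21142279],
       [  0.        ,   0.        ,   1.        ]]), 'D': array([-0.04792419,  0.        ,  0.        ,  0.        ,  0.        ]), 'T': array([[ 0.90412782,  0.20886666, -0.37272993,  0.15544204],
       [-0.42679974,  0.482076  , -0.76514359, -0.86557635],
       [ 0.01987117,  0.85086865,  0.52500256,  0.68191786],
       [ 0.        ,  0.        ,  0.        ,  1.        ]])}
top {'K': array([[493.55475598,   0.        , 273.5199525 ],
       [  0.        , 493.55475598, 211.80867323],
       [  0.        ,   0.        ,   1.        ]]), 'D': array([-0.10069899,  0.        ,  0.        ,  0.        ,  0.        ]), 'T': array([[ 0.01102132,  0.99742163, -0.07091271,  0.53317646],
       [-0.99993172,  0.01126894,  0.00309282,  0.03506882],
       [ 0.00388396,  0.07087378,  0.99747773,  1.10630681],
       [ 0.        ,  0.        ,  0.        ,  1.        ]])}
```

View pics/top0.png

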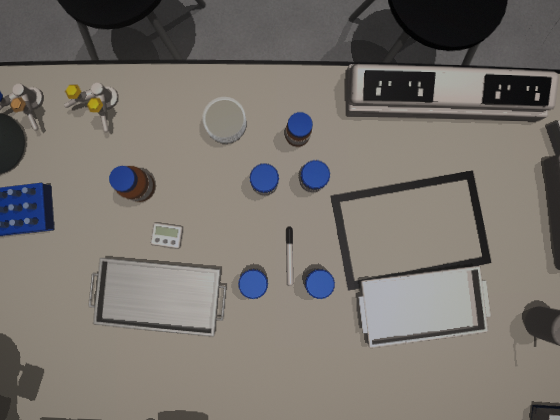

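View pics/side0.png

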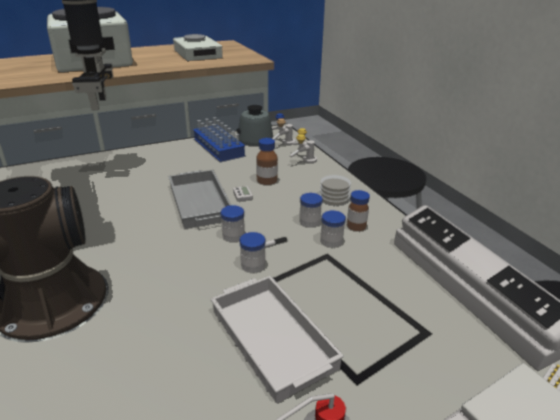

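Top view: four pots with lids at (264,179), (315,176), (253,284) and (319,283). The brown-bodied bottles are media_b (299,125) and media_a. The marker is at (290,255), the wash tray at (423,307), the tape at (410,228) and the steel tray at (158,296). The side view shows the same four pots, with lids at (311,203), (333,220), (232,215) and (253,242).

```bash
cat > h.py <<'E'
import numpy as np, cv2
from rig import *
CM={n:camera_model(n) for n in("side","top")}
def ray(n,uv):
    c=CM[n]; p=cv2.undistortPoints(np.array(uv,float).reshape(-1,1,2),c["K"],c["D"])[:,0]
    d=np.c_[p[:,0],-p[:,1],-np.ones(len(p))]@c["T"][:3,:3].T
    return c["T"][:3,3],d
def plane(n,uv,z):
    o,d=ray(n,uv); return o+d*((z-o[2])/d[:,2])[:,None]
def proj(n,P):
    c=CM[n]; T=np.linalg.inv(c["T"]); q=np.atleast_2d(P)@T[:3,:3].T+T[:3,3]; q=q*[1,-1,-1]
    return cv2.projectPoints(q.reshape(-1,1,3),np.zeros(3),np.zeros(3),c["K"],c["D"])[0][:,0]
def tri(a,b):
    (o1,d1),(o2,d2)=ray("top",[a]),ray("side",[b]); d1,d2=d1[0],d2[0]
    s=np.linalg.lstsq(np.c_[d1,-d2],o2-o1,rcond=None)[0]
    p,q=o1+s[0]*d1,o2+s[1]*d2
    return (p+q)/2,np.linalg.norm(p-q)
def blobs(mask,lo,hi):
    n,l,st,c=cv2.connectedComponentsWithStats(mask.astype(np.uint8))
    return [(c[i].round(1),st[i]) for i in range(1,n) if lo<st[i,4]<hi]
def blue(img):
    i=img.astype(int); return (i[...,2]>1.6*i[...,0]+15)&(i[...,2]>1.35*i[...,1])
E
python3 - <<'E'
from h import *
t=cv2.imread("pics/top0.png")[:,:,::-1]; s=cv2.imread("pics/side0.png")[:,:,::-1]
for n,i in(("top",t),("side",s)):
    for c,st in blobs(blue(i),80,2500):
        print(n,c,st,plane(n,[c],.082 if n=="top" else .074)[0].round(3))
g=cv2.cvtColor(t,cv2.COLOR_RGB2GRAY)
# tape
m=(g<45).astype(np.uint8); 
cs,_=cv2.findContours(m,cv2.RETR_CCOMP,cv2.CHAIN_APPROX_NONE)
for c in cs:
    a=cv2.contourArea(c); r=cv2.minAreaRect(c)
    if 3000<a<30000 and r[0][1]>150: print("dark",a,r,plane("top",cv2.boxPoints(r),0).round(3)[:,:2].tolist(), cv2.approxPolyDP(c,6,True)[:,0].tolist())
np.set_printoptions(linewidth=250)
print(g[300,350:500]);print(g[255:355,420]);print(g[300,85:235]);print(g[250:345,160])
E
python3 -c "
import cv2;a=cv2.imread('pics/top0.png');cv2.imwrite('pics/c1.png',cv2.resize(a[160:360,340:500],None,fx=3,fy=3,interpolation=cv2.INTER_CUBIC)[:600])
cv2.imwrite('pics/c2.png',cv2.resize(a[240:350,80:240],None,fx=5,fy=5,interpolation=cv2.INTER_CUBIC))"
```

```text
top [299.6 124.2] [288 113  24  24 467] [ 0.792 -0.021  0.082]
top [315.  174.4] [301 161  29  28 636] [ 0.686 -0.054  0.082]
top [263.8 177.7] [250 164  29  29 645] [0.677 0.053 0.082]
top [121.6 178.2] [109 166  26  26 508] [0.673 0.353 0.082]
top [ 23.4 209.7] [   0  183   53   53 1633] [0.604 0.566 0.082]
top [252.6 283.8] [239 269  29  30 665] [0.457 0.073 0.082]
top [319.5 283.7] [305 270  30  29 659] [ 0.458 -0.065  0.082]
side [221.7 144.2] [194 129  50  28 363] [0.569 0.511 0.074]
side [265.9 142.5] [259 138  15  11 126] [0.716 0.466 0.074]
side [360.  195.6] [352 191  17  11 150] [0.812 0.014 0.074]
side [311.1 198.6] [301 193  21  12 190] [0.677 0.054 0.074]
side [231.7 211.8] [221 206  22  13 229] [0.454 0.075 0.074]
side [333.4 217.1] [323 211  22  13 233] [ 0.685 -0.054  0.074]
side [251.9 239.9] [240 233  25  16 310] [ 0.456 -0.064  0.074]
[140 130 118 118 117 119  95  60  61 132 174 175 174 161 163 173 174 174 173 174 174 175 174 174 174 174 175 175 174 174 174 174 175 175 175 175 174 174 174 175 174 175 174 174 174 175 174 174 174 174 174 173 174 174 174 174 174 174 
[... 1060 characters left out ...]
158 158 160 161 161 162 161 162 162 163 163 164 163 164 164 164 165 164 164 163 163 163 164 163 163 161 162 162 162 162 162 162 162 163 162 163 163 162 164 164 164 165 165 166 166 167 169 170 171 169 170 170 170
 172 172 172 160 154 167 172 140  80 123 139 124 119 103 142 111 131 140 140 139 140 140 140 140 138 139]
[140 139 140 139 140 139 140 139 139 139 140  79  79  72 120 157 153 139 158 159 159 158 158 158 161 160 157 158 158 156 158 159 159 157 159 159 162 159 158 159 159 159 160 158 159 161 159 159 160 162 161 157 158 158 158 159 160 160 161 160 157 157
 156 155 161 156 155 159 158 156 158 158 156 154  84  58  47  46  96 156 146 109 138 137 137 136 137 136 137 138 137 137 137 136 137]
```

View pics/c1.png

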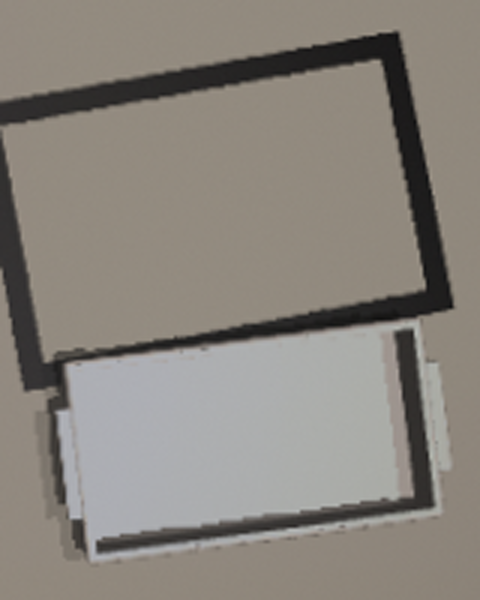

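View pics/c2.png

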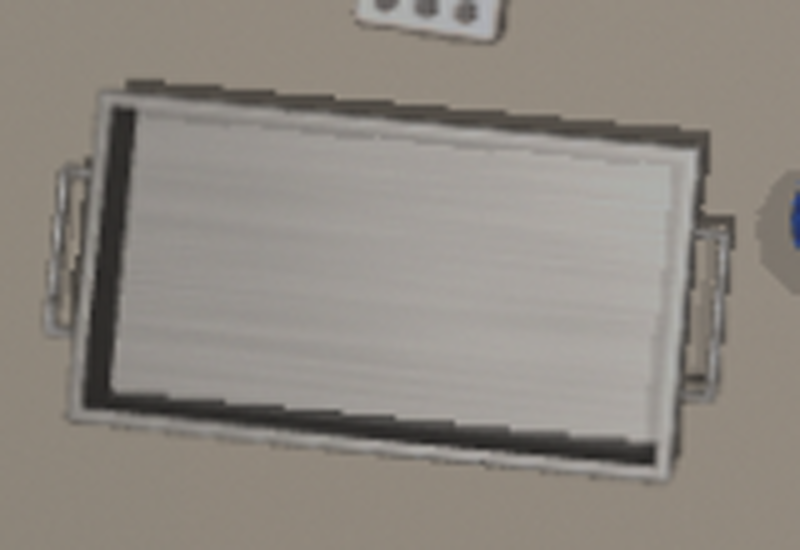

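Crops: the wash tray rim corners are clear, with a flat lip at each end; its far side lies over the near tape edge. The steel tray rim is clear too. Next I compute positions with size checks, and rim and lid heights from both views.

```bash
python3 - <<'E'
from h import *
np.set_printoptions(precision=4,suppress=True)
def rect(name,uv,z):
    P=plane("top",uv,z)[:,:2]; c=P.mean(0)
    L=[np.linalg.norm(P[i]-P[(i+1)%4]) for i in range(4)]
    y=(P[0]+P[3]-P[1]-P[2]); # toward +y (image left)
    x=(P[0]+P[1]-P[2]-P[3])
    print(name,c,"sides",np.array(L),"yaw from y",np.degrees(np.arctan2(-y[0],y[1])),"from x",np.degrees(np.arctan2(x[1],x[0]))); return P
W=rect("wash",[(361.7,280.7),(479.3,266.7),(486.7,331.3),(370.7,346.7)],.04)
rect("tape",[(340.7,200.7),(467.3,179.3),(482.7,256.7),(354.3,280.7)],0)
S=rect("steel",[(100.8,258),(220,269.6),(213.6,335.6),(94,323.6)],.04)
print("proj side wash",proj("side",np.c_[W,[.04]*4])); print("proj side steel",proj("side",np.c_[S,[.04]*4]))
for a,b in [((315,174.4),(333.4,214)),((263.8,177.7),(311.1,195.5)),((252.6,283.8),(231.7,208.5)),((319.5,283.7),(251.9,236.5))]: print("pot",*tri(a,b))
t=cv2.imread("pics/top0.png"); print("marker",plane("top",[(290,230),(290,284)],.007)[:,:2])
s=cv2.imread("pics/side0.png"); cv2.imwrite("pics/c3.png",cv2.resize(s[160:400,160:350],None,fx=2.5,fy=2.5))
E
```

```text
wash [ 0.407  -0.2999] sides [0.263  0.1422 0.2592 0.1431] yaw from y 6.89966966996014 from x 7.42630238850468
tape [ 0.5761 -0.2825] sides [0.2982 0.1804 0.301  0.182 ] yaw from y 10.414219301049013 from x 10.276821109074495
steel [0.4224 0.2821] sides [0.2621 0.1419 0.262  0.1429] yaw from y -4.469745170234055 from x -4.714761250725565
proj side wash [[270.5035 274.2376]
 [342.9031 353.7017]
 [276.3044 388.18  ]
 [212.5591 297.5012]]
proj side steel [[213.2621 168.5042]
 [233.836  207.7562]
 [182.9224 216.4676]
 [169.0683 174.8111]]
pot [ 0.685  -0.0539  0.0836] 0.0006565898869400062
pot [0.6767 0.0531 0.0843] 0.0005497264382306746
pot [0.4554 0.0739 0.0843] 0.0029313251449670425
pot [ 0.4572 -0.0642  0.0836] 0.002333444656312915
marker [[ 0.5711 -0.0055]
 [ 0.4514 -0.0066]]
```

View pics/c3.png

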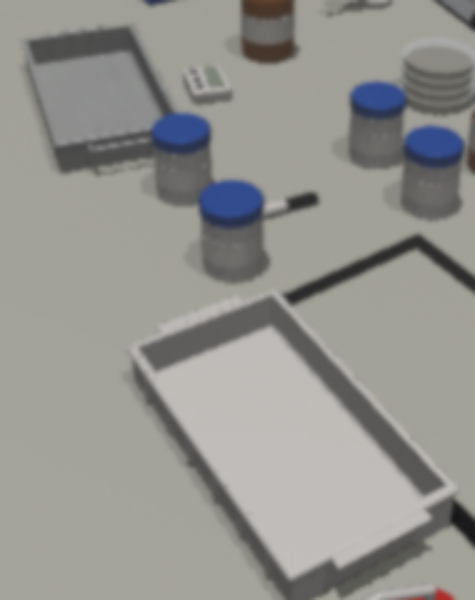

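Pots at z≈0.083, matching the stated height: A(.686,-.054), B(.677,.053), C(.457,.073), D(.458,-.065). The tray and tape sizes agree with the text. I start moving now, first squaring the tool to world axes and then going above C.

>>> {"api": "drive_tool", "payload": {
  "steps": [
    {"offset": [0,0,0],"turn": [0,0,-0.88]},
    {"offset": [0,0,0],"turn": [0,0,-0.88]},
    {"offset": [0,0,0],"turn": [0,0,-0.88]},
    {"offset": [0,0,0],"turn": [0,0,-0.88]},
    {"offset": [0,0,0],"turn": [0,0,0]}
  ],
  "hand": 87
}}

```text
time: 0.52
position: [0.2038, 0.6432, 0.234]
tool_rot: [[1.0, 0.004, -0.0], [0.004, -1.0, -0.001], [-0.0, 0.001, -1.0]]
force: [-0.4, -0.6, -0.3]
opening: 0.0869
grip_force: 0.0
```

>>> {"api": "drive_tool", "payload": {
  "steps": [
    {"offset": [0.4,0.91,0],"turn": [0,0,0]},
    {"offset": [0.4,0.91,0],"turn": [0,0,0]},
    {"offset": [0.4,0.91,0],"turn": [0,0,0]},
    {"offset": [0.4,0.91,0],"turn": [0,0,0]},
    {"offset": [0.4,0.91,0],"turn": [0,0,0]}
  ]
}}

```text
time: 0.93
position: [0.2542, 0.5284, 0.2342]
tool_rot: [[1.0, -0.002, -0.0], [-0.002, -1.0, -0.001], [-0.0, 0.001, -1.0]]
force: [0.4, 0.8, 0.5]
opening: 0.0871
grip_force: 0.0
```

>>> {"api": "drive_tool", "payload": {
  "steps": [
    {"offset": [0.4,0.91,0],"turn": [0,0,0]},
    {"offset": [0.4,0.91,0],"turn": [0,0,0]},
    {"offset": [0.4,0.91,0],"turn": [0,0,0]},
    {"offset": [0.4,0.91,0],"turn": [0,0,0]},
    {"offset": [0.4,0.91,0],"turn": [0,0,0]}
  ]
}}

```text
time: 1.35
position: [0.3042, 0.4147, 0.2344]
tool_rot: [[1.0, -0.002, -0.0], [-0.002, -1.0, -0.0], [-0.0, 0.0, -1.0]]
force: [0.9, 0.0, 0.0]
opening: 0.0869
grip_force: 0.0
```

>>> {"api": "drive_tool", "payload": {
  "steps": [
    {"offset": [0.4,0.91,0],"turn": [0,0,0]},
    {"offset": [0.4,0.91,0],"turn": [0,0,0]},
    {"offset": [0.4,0.91,0],"turn": [0,0,0]},
    {"offset": [0.4,0.91,0],"turn": [0,0,0]},
    {"offset": [0.4,0.91,0],"turn": [0,0,0]}
  ]
}}

```text
time: 1.77
position: [0.3542, 0.301, 0.2346]
tool_rot: [[1.0, -0.002, -0.0], [-0.002, -1.0, 0.0], [-0.0, -0.0, -1.0]]
force: [-0.2, -0.7, -0.3]
opening: 0.0873
grip_force: 0.0
```

>>> {"api": "drive_tool", "payload": {
  "steps": [
    {"offset": [0.41,0.91,0],"turn": [0,0,0]},
    {"offset": [0.41,0.91,0],"turn": [0,0,0]},
    {"offset": [0.41,0.91,0],"turn": [0,0,0]},
    {"offset": [0.41,0.91,0],"turn": [0,0,0]},
    {"offset": [0.41,0.91,0],"turn": [0,0,0]}
  ]
}}

```text
time: 2.18
position: [0.4054, 0.1873, 0.2346]
tool_rot: [[1.0, -0.002, 0.0], [-0.002, -1.0, 0.0], [0.0, -0.0, -1.0]]
force: [-1.0, 0.1, -0.6]
opening: 0.0868
grip_force: 0.0
```

>>> {"api": "drive_tool", "payload": {
  "steps": [
    {"offset": [0.41,0.91,0],"turn": [0,0,0]},
    {"offset": [0.41,0.91,0],"turn": [0,0,0]},
    {"offset": [0.41,0.91,0],"turn": [0,0,0]},
    {"offset": [0.41,0.91,0],"turn": [0,0,0]},
    {"offset": [0.41,0.91,0],"turn": [0,0,0]}
  ]
}}

```text
time: 2.6
position: [0.4567, 0.0736, 0.2346]
tool_rot: [[1.0, -0.002, 0.0], [-0.002, -1.0, 0.0], [0.0, -0.0, -1.0]]
force: [0.6, 0.9, -0.4]
opening: 0.0873
grip_force: 0.0
```

>>> {"api": "drive_tool", "payload": {
  "steps": [
    {"offset": [0,0,0.8],"turn": [0,0,0]},
    {"offset": [0,0,0.8],"turn": [0,0,0]},
    {"offset": [0,0,0.8],"turn": [0,0,0]},
    {"offset": [0,0,0.8],"turn": [0,0,0]},
    {"offset": [0,0,0],"turn": [0,0,0]}
  ]
}}

```text
time: 3.02
position: [0.4542, 0.0736, 0.1511]
tool_rot: [[1.0, -0.003, -0.006], [-0.003, -1.0, -0.002], [-0.006, 0.002, -1.0]]
force: [0.3, -0.8, -0.8]
opening: 0.0871
grip_force: 0.0
```

```bash
cat >> h.py <<'E'
def wt(n=8):
    F=[]
    for _ in range(n): snapshot("top"); F.append(read_state()["force"])
    s=read_state(); print("t %.2f pos %s F %s sd %.2f open %.4f grip %.1f"%(s["time"],s["position"].round(4),np.mean(F,0).round(2),np.std(F,0)[2],s["opening"],s["grip_force"]))
def pots(show=None):
    for n,z in(("top",.082),("side",.074)):
        i=snapshot(n)
        if show: cv2.imwrite(f"pics/{show}_{n}.png",i[:,:,::-1])
        for c,st in blobs(blue(i),80,1200):
            P=plane(n,[c],z)[0]; print(n,c,st[4],P.round(3)[:2], "ht+.045: ",plane(n,[c],z+.004)[0].round(3)[:2])
E
python3 -c "
from h import *
wt(4);pots()"
```

```text
t 3.22 pos [0.4573 0.0752 0.1558] F [-0.01  0.33  0.36] sd 0.72 open 0.0868 grip 0.0
top [299.6 124.2] 468 [ 0.792 -0.021] ht+.045:  [ 0.791 -0.021]
top [315.  174.4] 638 [ 0.686 -0.054] ht+.045:  [ 0.685 -0.054]
top [263.8 177.7] 646 [0.677 0.053] ht+.045:  [0.677 0.053]
top [121.6 178.2] 510 [0.673 0.353] ht+.045:  [0.673 0.352]
top [319.5 283.7] 663 [ 0.458 -0.065] ht+.045:  [ 0.458 -0.064]
side [266.1 143.1] 144 [0.715 0.461] ht+.045:  [0.711 0.452]
side [360.  195.6] 150 [0.812 0.014] ht+.045:  [0.808 0.008]
side [311.  198.7] 192 [0.677 0.053] ht+.045:  [0.673 0.047]
side [225.7 212.4] 90 [0.438 0.078] ht+.045:  [0.437 0.072]
side [333.4 217.1] 233 [ 0.685 -0.054] ht+.045:  [ 0.682 -0.059]
side [251.9 239.8] 326 [ 0.456 -0.064] ht+.045:  [ 0.454 -0.069]
```

>>> {"api": "drive_tool", "payload": {
  "steps": [
    {"offset": [0,0,0.95],"turn": [0,0,0]},
    {"offset": [0,0,0.95],"turn": [0,0,0]},
    {"offset": [0,0,0.95],"turn": [0,0,0]},
    {"offset": [0,0,0.95],"turn": [0,0,0]},
    {"offset": [0,0,0],"turn": [0,0,0]}
  ]
}}

```text
time: 3.73
position: [0.4547, 0.0739, 0.0569]
tool_rot: [[1.0, -0.001, -0.004], [-0.001, -1.0, -0.002], [-0.004, 0.002, -1.0]]
force: [-1.7, -0.2, 0.2]
opening: 0.0871
grip_force: 0.0
```

>>> {"api": "drive_tool", "payload": {
  "steps": [
    {"offset": [0,0,0],"turn": [0,0,0]},
    {"offset": [0,0,0],"turn": [0,0,0]},
    {"offset": [0,0,0],"turn": [0,0,0]},
    {"offset": [0,0,0],"turn": [0,0,0]},
    {"offset": [0,0,0],"turn": [0,0,0]}
  ],
  "hand": 50
}}

```text
time: 4.15
position: [0.4573, 0.0752, 0.0608]
tool_rot: [[1.0, 0.001, 0.002], [0.001, -1.0, 0.001], [0.002, -0.001, -1.0]]
force: [-0.5, -0.3, 4.5]
opening: 0.0611
grip_force: 30.0
```

>>> {"api": "drive_tool", "payload": {
  "steps": [
    {"offset": [0,0,0],"turn": [0,0,0]},
    {"offset": [0,0,-0.6],"turn": [0,0,0]},
    {"offset": [0,0,-0.9],"turn": [0,0,0]},
    {"offset": [0,0,-0.9],"turn": [0,0,0]},
    {"offset": [0,0,-0.6],"turn": [0,0,0]}
  ]
}}

```text
time: 4.57
position: [0.4571, 0.075, 0.1367]
tool_rot: [[1.0, 0.001, 0.002], [0.001, -1.0, 0.001], [0.002, -0.001, -1.0]]
force: [0.6, 0.0, -0.2]
opening: 0.0612
grip_force: 30.0
```

```bash
python3 -c "
from h import *
wt(14)"
```

```text
t 5.27 pos [0.4565 0.0747 0.1343] F [ 0.09 -0.14 -0.13] sd 1.01 open 0.0614 grip 30.0
```

>>> {"api": "drive_tool", "payload": {
  "steps": [
    {"offset": [-0.08,0.92,-0.8],"turn": [0,0,0]},
    {"offset": [-0.08,0.92,-0.8],"turn": [0,0,0]},
    {"offset": [-0.08,0.92,-0.8],"turn": [0,0,0]},
    {"offset": [-0.08,0.92,-0.8],"turn": [0,0,0]},
    {"offset": [-0.08,0.92,0],"turn": [0,0,0]}
  ]
}}

```text
time: 5.68
position: [0.4485, -0.0409, 0.2185]
tool_rot: [[1.0, 0.002, 0.006], [0.002, -1.0, 0.001], [0.006, -0.001, -1.0]]
force: [2.3, 1.8, -0.8]
opening: 0.061
grip_force: 30.0
```

>>> {"api": "drive_tool", "payload": {
  "steps": [
    {"offset": [-0.08,0.92,0],"turn": [0,0,0]},
    {"offset": [-0.08,0.92,0],"turn": [0,0,0]},
    {"offset": [-0.08,0.92,0],"turn": [0,0,0]},
    {"offset": [-0.08,0.92,0],"turn": [0,0,0]},
    {"offset": [-0.08,0.92,0],"turn": [0,0,0]}
  ]
}}

```text
time: 6.1
position: [0.4364, -0.1563, 0.2146]
tool_rot: [[1.0, 0.001, 0.0], [0.001, -1.0, 0.0], [0.0, -0.0, -1.0]]
force: [0.6, 0.5, 0.3]
opening: 0.0612
grip_force: 30.0
```

>>> {"api": "drive_tool", "payload": {
  "steps": [
    {"offset": [-0.08,0.92,0],"turn": [0,0,0]},
    {"offset": [-0.08,0.92,0],"turn": [0,0,0]},
    {"offset": [-0.08,0.92,0],"turn": [0,0,0]},
    {"offset": [-0.08,0.92,0],"turn": [0,0,0]},
    {"offset": [-0.08,0.92,0],"turn": [0,0,0]}
  ]
}}

```text
time: 6.52
position: [0.4264, -0.2714, 0.2144]
tool_rot: [[1.0, 0.0, -0.0], [0.0, -1.0, 0.0], [-0.0, -0.0, -1.0]]
force: [0.5, -0.3, -1.5]
opening: 0.0611
grip_force: 30.0
```

>>> {"api": "drive_tool", "payload": {
  "steps": [
    {"offset": [-0.08,0.92,0],"turn": [0,0,0]},
    {"offset": [-0.08,0.92,0],"turn": [0,0,0]},
    {"offset": [-0.08,0.92,0],"turn": [0,0,0]},
    {"offset": [-0.08,0.92,0],"turn": [0,0,0]},
    {"offset": [-0.08,0.92,0],"turn": [0,0,0]}
  ]
}}

```text
time: 6.93
position: [0.4165, -0.3864, 0.2143]
tool_rot: [[1.0, 0.0, -0.0], [0.0, -1.0, 0.0], [-0.0, -0.0, -1.0]]
force: [0.8, 0.8, -0.7]
opening: 0.0617
grip_force: 30.0
```

```bash
python3 -c "
from h import *
wt(4);pots('p1')"
```

```text
t 7.13 pos [ 0.4163 -0.3856  0.214 ] F [ 0.62 -0.85 -0.27] sd 0.61 open 0.0618 grip 3.0
top [299.6 124.2] 467 [ 0.792 -0.021] ht+.045:  [ 0.791 -0.021]
top [315.  174.3] 637 [ 0.686 -0.054] ht+.045:  [ 0.685 -0.054]
top [263.8 177.7] 645 [0.677 0.053] ht+.045:  [0.677 0.053]
top [121.6 178.2] 510 [0.673 0.353] ht+.045:  [0.673 0.352]
top [319.4 283.6] 653 [ 0.458 -0.065] ht+.045:  [ 0.459 -0.064]
side [221.9 146.6] 523 [0.563 0.491] ht+.045:  [0.56  0.482]
side [265.8 143.2] 144 [0.714 0.46 ] ht+.045:  [0.71  0.452]
side [359.7 196.4] 178 [0.809 0.011] ht+.045:  [0.804 0.005]
side [333.6 217.9] 264 [ 0.684 -0.057] ht+.045:  [ 0.681 -0.063]
side [252.4 240.5] 325 [ 0.456 -0.067] ht+.045:  [ 0.454 -0.072]
side [289.3 279.4] 286 [ 0.475 -0.229] ht+.045:  [ 0.473 -0.233]
```

View pics/p1_side.png

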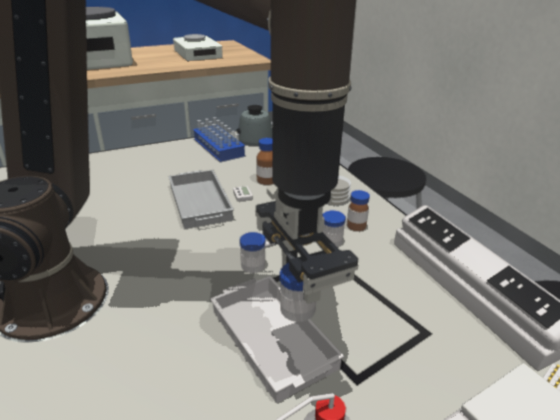

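The picture shows the pot still held above the wash tray at (295,290). The grip has slackened to 3 N, so I let it recover before lowering.

>>> {"api": "drive_tool", "payload": {
  "steps": [
    {"offset": [0,0,0],"turn": [0,0,0]},
    {"offset": [0,0,0],"turn": [0,0,0]},
    {"offset": [0,0,0.5],"turn": [0,0,0]},
    {"offset": [0,0,0.5],"turn": [0,0,0]},
    {"offset": [0,0,0.5],"turn": [0,0,0]}
  ]
}}

```text
time: 7.65
position: [0.4172, -0.3847, 0.1771]
tool_rot: [[1.0, 0.001, 0.001], [0.001, -1.0, -0.0], [0.001, 0.0, -1.0]]
force: [0.5, 0.5, -0.9]
opening: 0.0611
grip_force: 30.0
```

>>> {"api": "drive_tool", "payload": {
  "steps": [
    {"offset": [0,0,0.9],"turn": [0,0,0]},
    {"offset": [0,0,0.9],"turn": [0,0,0]},
    {"offset": [0,0,0.9],"turn": [0,0,0]},
    {"offset": [0,0,0.8],"turn": [0,0,0]},
    {"offset": [0,0,0],"turn": [0,0,0]}
  ]
}}

```text
time: 8.07
position: [0.4147, -0.3834, 0.0859]
tool_rot: [[1.0, 0.0, -0.005], [0.0, -1.0, 0.003], [-0.005, -0.003, -1.0]]
force: [-0.2, 0.5, -0.8]
opening: 0.0612
grip_force: 30.0
```

```bash
python3 -c "
from h import *
wt(8)
cv2.imwrite('pics/q.png',snapshot('side')[150:400,180:380,::-1])"
```

```text
t 8.47 pos [ 0.4174 -0.3855  0.0908] F [-0.18  0.13 -0.06] sd 0.29 open 0.0613 grip 30.0
```

View pics/q.png

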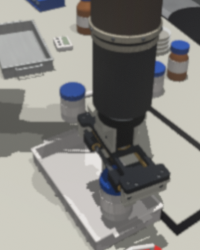

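The pot is held upright over the wash tray's far end. I lower it gently and watch the force.

>>> {"api": "drive_tool", "payload": {
  "steps": [
    {"offset": [0,0,0.3],"turn": [0,0,0]},
    {"offset": [0,0,0.25],"turn": [0,0,0]},
    {"offset": [0,0,0],"turn": [0,0,0]},
    {"offset": [0,0,0],"turn": [0,0,0]}
  ]
}}

```text
time: 8.85
position: [0.4162, -0.385, 0.075]
tool_rot: [[1.0, 0.0, -0.002], [0.0, -1.0, 0.001], [-0.002, -0.001, -1.0]]
force: [-0.4, -0.1, 0.3]
opening: 0.0613
grip_force: 30.0
```

>>> {"api": "drive_tool", "payload": {
  "steps": [
    {"offset": [0,0,0.15],"turn": [0,0,0]},
    {"offset": [0,0,0.15],"turn": [0,0,0]},
    {"offset": [0,0,0],"turn": [0,0,0]},
    {"offset": [0,0,0],"turn": [0,0,0]}
  ]
}}

```text
time: 9.18
position: [0.4166, -0.3851, 0.068]
tool_rot: [[1.0, 0.0, -0.001], [0.0, -1.0, 0.0], [-0.001, -0.0, -1.0]]
force: [-0.2, 0.0, -0.5]
opening: 0.0612
grip_force: 30.0
```

>>> {"api": "drive_tool", "payload": {
  "steps": [
    {"offset": [0,0,0.1],"turn": [0,0,0]},
    {"offset": [0,0,0],"turn": [0,0,0]}
  ]
}}

```text
time: 9.35
position: [0.4167, -0.3851, 0.0655]
tool_rot: [[1.0, 0.0, -0.0], [0.0, -1.0, 0.0], [-0.0, -0.0, -1.0]]
force: [-0.3, 0.6, -1.2]
opening: 0.0614
grip_force: 30.0
```

>>> {"api": "drive_tool", "payload": {
  "steps": [
    {"offset": [0,0,0],"turn": [0,0,0]},
    {"offset": [0,0,0],"turn": [0,0,0]},
    {"offset": [0,0,0],"turn": [0,0,0]},
    {"offset": [0,0,0],"turn": [0,0,0]},
    {"offset": [0,0,-0.5],"turn": [0,0,0]}
  ],
  "hand": 87
}}

```text
time: 9.77
position: [0.4154, -0.3845, 0.0765]
tool_rot: [[1.0, -0.0, -0.003], [-0.0, -1.0, 0.002], [-0.003, -0.002, -1.0]]
force: [-0.2, -0.4, 0.5]
opening: 0.0854
grip_force: 0.0
```

>>> {"api": "drive_tool", "payload": {
  "steps": [
    {"offset": [0,0,-0.9],"turn": [0,0,0]},
    {"offset": [0,0,-0.9],"turn": [0,0,0]},
    {"offset": [0,0,-0.9],"turn": [0,0,0]},
    {"offset": [0.12,-0.92,0],"turn": [0,0,0]},
    {"offset": [0.12,-0.92,0],"turn": [0,0,0]}
  ]
}}

```text
time: 10.18
position: [0.4235, -0.3397, 0.1474]
tool_rot: [[1.0, -0.002, 0.003], [-0.002, -1.0, -0.001], [0.003, 0.001, -1.0]]
force: [0.5, 0.2, -1.1]
opening: 0.0873
grip_force: 0.0
```

>>> {"api": "drive_tool", "payload": {
  "steps": [
    {"offset": [0.12,-0.92,0],"turn": [0,0,0]},
    {"offset": [0.12,-0.92,0],"turn": [0,0,0]},
    {"offset": [0.12,-0.92,0],"turn": [0,0,0]},
    {"offset": [0.12,-0.92,0],"turn": [0,0,0]},
    {"offset": [0.12,-0.92,0],"turn": [0,0,0]}
  ]
}}

```text
time: 10.6
position: [0.4377, -0.2231, 0.146]
tool_rot: [[1.0, 0.0, 0.0], [0.0, -1.0, -0.0], [0.0, 0.0, -1.0]]
force: [1.0, 0.5, 0.6]
opening: 0.0869
grip_force: 0.0
```

>>> {"api": "drive_tool", "payload": {
  "steps": [
    {"offset": [0.12,-0.92,0],"turn": [0,0,0]},
    {"offset": [0.12,-0.92,0],"turn": [0,0,0]},
    {"offset": [0.12,-0.92,0],"turn": [0,0,0]},
    {"offset": [0.12,-0.92,0],"turn": [0,0,0]},
    {"offset": [0.12,-0.92,0],"turn": [0,0,0]}
  ]
}}

```text
time: 11.02
position: [0.4527, -0.1081, 0.1461]
tool_rot: [[1.0, 0.0, 0.001], [0.0, -1.0, 0.0], [0.001, -0.0, -1.0]]
force: [0.2, 0.2, -0.5]
opening: 0.0871
grip_force: 0.0
```

```bash
python3 -c "
from h import *
wt(4);pots('p2')"
```

```text
t 11.22 pos [ 0.4528 -0.1087  0.146 ] F [0.32 1.1  0.11] sd 0.53 open 0.0872 grip 0.0
top [299.6 124.2] 467 [ 0.792 -0.021] ht+.045:  [ 0.791 -0.021]
top [315.  174.4] 639 [ 0.686 -0.054] ht+.045:  [ 0.685 -0.054]
top [263.8 177.7] 645 [0.677 0.053] ht+.045:  [0.677 0.053]
top [121.6 178.2] 510 [0.673 0.353] ht+.045:  [0.673 0.352]
top [471.8 304.6] 655 [ 0.415 -0.386] ht+.045:  [ 0.416 -0.385]
side [215.6 145.7] 396 [0.545 0.507] ht+.045:  [0.543 0.498]
side [360.  195.8] 154 [0.811 0.013] ht+.045:  [0.807 0.007]
side [311.1 198.9] 204 [0.676 0.052] ht+.045:  [0.673 0.046]
side [333.4 217.2] 236 [ 0.685 -0.054] ht+.045:  [ 0.682 -0.06 ]
side [251.2 242.2] 170 [ 0.451 -0.072] ht+.045:  [ 0.449 -0.077]
side [296.5 341.2] 810 [ 0.414 -0.386] ht+.045:  [ 0.413 -0.389]
```

Pot C stands in the wash tray at (.415,-.386). Next is D.

>>> {"api": "drive_tool", "payload": {
  "steps": [
    {"offset": [0.1,-0.88,0],"turn": [0,0,0]},
    {"offset": [0.1,-0.88,0],"turn": [0,0,0]},
    {"offset": [0,0,0],"turn": [0,0,0]},
    {"offset": [0,0,0.85],"turn": [0,0,0]},
    {"offset": [0,0,0.85],"turn": [0,0,0]}
  ]
}}

```text
time: 11.73
position: [0.4587, -0.0655, 0.1038]
tool_rot: [[1.0, 0.0, 0.003], [0.0, -1.0, 0.001], [0.003, -0.001, -1.0]]
force: [-0.1, 0.9, -0.1]
opening: 0.0872
grip_force: 0.0
```

>>> {"api": "drive_tool", "payload": {
  "steps": [
    {"offset": [0,0,0.85],"turn": [0,0,0]},
    {"offset": [0,0,0.85],"turn": [0,0,0]},
    {"offset": [0,0,0],"turn": [0,0,0]},
    {"offset": [0,0,0],"turn": [0,0,0]}
  ]
}}

```text
time: 12.07
position: [0.4569, -0.0662, 0.0603]
tool_rot: [[1.0, -0.001, -0.003], [-0.001, -1.0, -0.001], [-0.003, 0.001, -1.0]]
force: [0.8, -0.4, -0.0]
opening: 0.087
grip_force: 0.0
```

>>> {"api": "drive_tool", "payload": {
  "steps": [
    {"offset": [0,0,0],"turn": [0,0,0]},
    {"offset": [0,0,0],"turn": [0,0,0]},
    {"offset": [0,0,0],"turn": [0,0,0]},
    {"offset": [0,0,0],"turn": [0,0,0]},
    {"offset": [0,0,0],"turn": [0,0,0]}
  ],
  "hand": 50
}}

```text
time: 12.48
position: [0.4581, -0.0651, 0.0616]
tool_rot: [[1.0, 0.001, 0.001], [0.001, -1.0, 0.0], [0.001, -0.0, -1.0]]
force: [-0.5, -0.9, 4.1]
opening: 0.0613
grip_force: 30.0
```

>>> {"api": "drive_tool", "payload": {
  "steps": [
    {"offset": [0,0,0],"turn": [0,0,0]},
    {"offset": [0,0,-0.6],"turn": [0,0,0]},
    {"offset": [0,0,-0.9],"turn": [0,0,0]},
    {"offset": [0,0,-0.9],"turn": [0,0,0]},
    {"offset": [0,0,-0.6],"turn": [0,0,0]}
  ]
}}

```text
time: 12.9
position: [0.4581, -0.0651, 0.1377]
tool_rot: [[1.0, 0.001, 0.001], [0.001, -1.0, 0.0], [0.001, -0.0, -1.0]]
force: [0.4, 1.3, -0.3]
opening: 0.061
grip_force: 30.0
```

```bash
python3 -c "
from h import *
wt(14)"
```

```text
t 13.60 pos [ 0.4575 -0.0652  0.1355] F [-0.21 -0.29 -0.43] sd 0.95 open 0.0610 grip 30.0
```

D also reads light (-0.43 N), so it is empty. It goes to the near slot of the wash tray.

>>> {"api": "drive_tool", "payload": {
  "steps": [
    {"offset": [-0.35,0.85,-0.3],"turn": [0,0,0]},
    {"offset": [-0.35,0.85,-0.3],"turn": [0,0,0]},
    {"offset": [-0.35,0.85,0],"turn": [0,0,0]},
    {"offset": [-0.35,0.85,0],"turn": [0,0,0]},
    {"offset": [-0.35,0.85,0],"turn": [0,0,0]}
  ]
}}

```text
time: 14.02
position: [0.4135, -0.1723, 0.151]
tool_rot: [[1.0, 0.001, 0.0], [0.001, -1.0, 0.0], [0.0, -0.0, -1.0]]
force: [-0.2, -0.1, 0.6]
opening: 0.0612
grip_force: 30.0
```

>>> {"api": "drive_tool", "payload": {
  "steps": [
    {"offset": [-0.35,0.85,0],"turn": [0,0,0]},
    {"offset": [-0.35,0.85,0],"turn": [0,0,0]},
    {"offset": [0,0,0],"turn": [0,0,0]},
    {"offset": [0,0,0.9],"turn": [0,0,0]},
    {"offset": [0,0,0.9],"turn": [0,0,0]}
  ]
}}

```text
time: 14.43
position: [0.3975, -0.2145, 0.1064]
tool_rot: [[1.0, -0.001, 0.004], [-0.001, -1.0, -0.0], [0.004, 0.0, -1.0]]
force: [0.1, -0.1, -2.0]
opening: 0.0612
grip_force: 30.0
```

>>> {"api": "drive_tool", "payload": {
  "steps": [
    {"offset": [0,0,0.6],"turn": [0,0,0]},
    {"offset": [0,0,0.4],"turn": [0,0,0]},
    {"offset": [0,0,0.2],"turn": [0,0,0]},
    {"offset": [0,0,0],"turn": [0,0,0]},
    {"offset": [0,0,0],"turn": [0,0,0]}
  ]
}}

```text
time: 14.85
position: [0.3967, -0.2139, 0.076]
tool_rot: [[1.0, 0.001, -0.0], [0.001, -1.0, -0.0], [-0.0, 0.0, -1.0]]
force: [0.1, 0.7, -1.0]
opening: 0.061
grip_force: 30.0
```

>>> {"api": "drive_tool", "payload": {
  "steps": [
    {"offset": [0,0,0.2],"turn": [0,0,0]},
    {"offset": [0,0,0.2],"turn": [0,0,0]},
    {"offset": [0,0,0],"turn": [0,0,0]},
    {"offset": [0,0,0],"turn": [0,0,0]}
  ]
}}

```text
time: 15.18
position: [0.3964, -0.214, 0.0658]
tool_rot: [[1.0, 0.0, -0.0], [0.0, -1.0, 0.0], [-0.0, -0.0, -1.0]]
force: [-0.0, -0.5, -0.2]
opening: 0.0612
grip_force: 30.0
```

>>> {"api": "drive_tool", "payload": {
  "steps": [
    {"offset": [0,0,0],"turn": [0,0,0]},
    {"offset": [0,0,0],"turn": [0,0,0]},
    {"offset": [0,0,0],"turn": [0,0,0]},
    {"offset": [0,0,0],"turn": [0,0,0]},
    {"offset": [0,0,-0.5],"turn": [0,0,0]}
  ],
  "hand": 87
}}

```text
time: 15.6
position: [0.395, -0.2137, 0.0768]
tool_rot: [[1.0, -0.0, -0.004], [-0.0, -1.0, 0.001], [-0.004, -0.001, -1.0]]
force: [0.0, 0.6, 0.2]
opening: 0.0854
grip_force: 0.0
```

>>> {"api": "drive_tool", "payload": {
  "steps": [
    {"offset": [0,0,-0.9],"turn": [0,0,0]},
    {"offset": [0,0,-0.9],"turn": [0,0,0]},
    {"offset": [0,0,-0.9],"turn": [0,0,0]},
    {"offset": [0.89,-0.49,0],"turn": [0,0,0]},
    {"offset": [0.89,-0.49,0],"turn": [0,0,0]}
  ]
}}

```text
time: 16.02
position: [0.4418, -0.1896, 0.1478]
tool_rot: [[1.0, -0.001, 0.004], [-0.001, -1.0, -0.0], [0.004, 0.0, -1.0]]
force: [1.0, -0.7, -0.5]
opening: 0.0869
grip_force: 0.0
```

>>> {"api": "drive_tool", "payload": {
  "steps": [
    {"offset": [0.89,-0.49,0],"turn": [0,0,0]},
    {"offset": [0.89,-0.49,0],"turn": [0,0,0]},
    {"offset": [0.89,-0.49,0],"turn": [0,0,0]},
    {"offset": [0.89,-0.49,0],"turn": [0,0,0]},
    {"offset": [0,0,0],"turn": [0,0,0]}
  ]
}}

```text
time: 16.43
position: [0.5336, -0.1389, 0.1457]
tool_rot: [[1.0, 0.002, 0.001], [0.002, -1.0, -0.001], [0.001, 0.001, -1.0]]
force: [0.0, 0.4, 0.2]
opening: 0.0869
grip_force: 0.0
```

```bash
python3 -c "
from h import *
wt(4);pots('p3')"
```

```text
t 16.63 pos [ 0.5291 -0.1406  0.1455] F [-0.43 -0.24 -0.44] sd 0.56 open 0.0870 grip 0.0
top [299.6 124.2] 467 [ 0.792 -0.021] ht+.045:  [ 0.791 -0.021]
top [314.9 174.4] 642 [ 0.686 -0.054] ht+.045:  [ 0.685 -0.054]
top [263.9 177.7] 647 [0.677 0.053] ht+.045:  [0.677 0.053]
top [121.7 178.2] 511 [0.673 0.353] ht+.045:  [0.673 0.352]
top [471.8 304.6] 657 [ 0.415 -0.386] ht+.045:  [ 0.416 -0.385]
top [390.9 314.1] 660 [ 0.396 -0.214] ht+.045:  [ 0.397 -0.213]
side [287.5   5.4] 886 [2.495 4.042] ht+.045:  [2.48 4.01]
side [271.1  92.7] 194 [0.971 1.005] ht+.045:  [0.966 0.993]
side [223.6 146. ] 452 [0.57  0.494] ht+.045:  [0.567 0.485]
side [266.5 143.3] 159 [0.715 0.458] ht+.045:  [0.712 0.45 ]
side [359.8 196.1] 165 [0.81  0.012] ht+.045:  [0.806 0.006]
side [336.2 218.6] 173 [ 0.688 -0.063] ht+.045:  [ 0.685 -0.068]
side [250.6 284.8] 522 [ 0.395 -0.212] ht+.045:  [ 0.393 -0.216]
side [296.5 341.2] 809 [ 0.414 -0.386] ht+.045:  [ 0.413 -0.389]
```

>>> {"api": "drive_tool", "payload": {
  "steps": [
    {"offset": [0.9,-0.5,0],"turn": [0,0,0]},
    {"offset": [0.9,-0.5,0],"turn": [0,0,0]},
    {"offset": [0.9,-0.5,0],"turn": [0,0,0]},
    {"offset": [0.9,-0.5,0],"turn": [0,0,0]},
    {"offset": [0.9,-0.5,0],"turn": [0,0,0]}
  ]
}}

```text
time: 17.15
position: [0.6429, -0.0779, 0.1463]
tool_rot: [[1.0, -0.0, 0.0], [-0.0, -1.0, 0.0], [0.0, -0.0, -1.0]]
force: [-0.3, 1.0, -0.4]
opening: 0.0867
grip_force: 0.0
```

>>> {"api": "drive_tool", "payload": {
  "steps": [
    {"offset": [0.9,-0.5,0],"turn": [0,0,0]},
    {"offset": [0.85,-0.45,0],"turn": [0,0,0]},
    {"offset": [0,0,0],"turn": [0,0,0]},
    {"offset": [0,0,0],"turn": [0,0,0]}
  ]
}}

```text
time: 17.48
position: [0.6862, -0.054, 0.1452]
tool_rot: [[1.0, 0.001, -0.001], [0.001, -1.0, -0.0], [-0.001, 0.0, -1.0]]
force: [0.0, 0.1, -0.7]
opening: 0.0869
grip_force: 0.0
```

>>> {"api": "drive_tool", "payload": {
  "steps": [
    {"offset": [0,0,0.85],"turn": [0,0,0]},
    {"offset": [0,0,0.85],"turn": [0,0,0]},
    {"offset": [0,0,0.85],"turn": [0,0,0]},
    {"offset": [0,0,0.8],"turn": [0,0,0]},
    {"offset": [0,0,0],"turn": [0,0,0]}
  ]
}}

```text
time: 17.9
position: [0.6822, -0.0552, 0.0581]
tool_rot: [[1.0, -0.001, -0.007], [-0.001, -1.0, -0.0], [-0.007, 0.0, -1.0]]
force: [-0.3, -0.0, -1.0]
opening: 0.0868
grip_force: 0.0
```

>>> {"api": "drive_tool", "payload": {
  "steps": [
    {"offset": [0,0,0],"turn": [0,0,0]},
    {"offset": [0,0,0],"turn": [0,0,0]},
    {"offset": [0,0,0],"turn": [0,0,0]},
    {"offset": [0,0,0],"turn": [0,0,0]},
    {"offset": [0,0,0],"turn": [0,0,0]}
  ],
  "hand": 50
}}

```text
time: 18.32
position: [0.6868, -0.0541, 0.0636]
tool_rot: [[1.0, 0.001, 0.002], [0.001, -1.0, 0.0], [0.002, -0.0, -1.0]]
force: [0.1, -0.1, 3.7]
opening: 0.0612
grip_force: 30.0
```

>>> {"api": "drive_tool", "payload": {
  "steps": [
    {"offset": [0,0,0],"turn": [0,0,0]},
    {"offset": [0,0,-0.6],"turn": [0,0,0]},
    {"offset": [0,0,-0.9],"turn": [0,0,0]},
    {"offset": [0,0,-0.9],"turn": [0,0,0]},
    {"offset": [0,0,-0.6],"turn": [0,0,0]}
  ]
}}

```text
time: 18.73
position: [0.6867, -0.0541, 0.1393]
tool_rot: [[1.0, 0.001, 0.002], [0.001, -1.0, -0.0], [0.002, 0.0, -1.0]]
force: [0.8, 0.6, -0.1]
opening: 0.061
grip_force: 30.0
```

```bash
python3 -c "
from h import *
wt(14)"
```

```text
t 19.43 pos [ 0.686  -0.0541  0.1367] F [-0.07 -0.12 -0.3 ] sd 1.02 open 0.0614 grip 30.0
```

A is light as well (-0.30 N), so it goes in the middle slot of the wash tray. I rotate the tool 83° first so the fingers close across the row.

>>> {"api": "drive_tool", "payload": {
  "steps": [
    {"offset": [0,0,-0.5],"turn": [0,0,0.98]},
    {"offset": [0,0,-0.5],"turn": [0,0,0.98]},
    {"offset": [0,0,-0.5],"turn": [0,0,0.98]},
    {"offset": [0,0,-0.5],"turn": [0,0,0.98]},
    {"offset": [0,0,0],"turn": [0,0,0.98]}
  ]
}}

```text
time: 19.85
position: [0.6875, -0.0542, 0.1902]
tool_rot: [[0.909, -0.418, 0.004], [-0.418, -0.909, -0.0], [0.004, -0.002, -1.0]]
force: [1.0, -0.3, 0.4]
opening: 0.0614
grip_force: 30.0
```

>>> {"api": "drive_tool", "payload": {
  "steps": [
    {"offset": [0,0,0],"turn": [0,0,0.98]},
    {"offset": [0,0,0],"turn": [0,0,0.98]},
    {"offset": [0,0,0],"turn": [0,0,0.98]},
    {"offset": [0,0,0],"turn": [0,0,0.98]},
    {"offset": [0,0,0],"turn": [0,0,0.98]}
  ]
}}

```text
time: 20.27
position: [0.6861, -0.0541, 0.187]
tool_rot: [[0.653, -0.757, -0.0], [-0.757, -0.653, 0.0], [-0.0, 0.0, -1.0]]
force: [1.1, -0.3, 0.6]
opening: 0.0616
grip_force: 30.0
```

>>> {"api": "drive_tool", "payload": {
  "steps": [
    {"offset": [0,0,0],"turn": [0,0,0.98]},
    {"offset": [0,0,0],"turn": [0,0,0.98]},
    {"offset": [0,0,0],"turn": [0,0,0.98]},
    {"offset": [0,0,0],"turn": [0,0,0.98]},
    {"offset": [0,0,0],"turn": [0,0,0.98]}
  ]
}}

```text
time: 20.68
position: [0.6861, -0.0541, 0.187]
tool_rot: [[0.28, -0.96, -0.0], [-0.96, -0.28, 0.0], [-0.0, 0.0, -1.0]]
force: [-0.8, -0.6, 0.3]
opening: 0.0612
grip_force: 30.0
```

>>> {"api": "drive_tool", "payload": {
  "steps": [
    {"offset": [0,0,0],"turn": [0,0,0.95]},
    {"offset": [0,0,0],"turn": [0,0,0.95]},
    {"offset": [0,0,0],"turn": [0,0,0]}
  ]
}}

```text
time: 20.93
position: [0.6861, -0.0541, 0.187]
tool_rot: [[0.119, -0.993, -0.0], [-0.993, -0.119, 0.0], [-0.0, 0.0, -1.0]]
force: [0.4, 0.7, -2.0]
opening: 0.0613
grip_force: 30.0
```

>>> {"api": "drive_tool", "payload": {
  "steps": [
    {"offset": [0.6,0.88,0],"turn": [0,0,0]},
    {"offset": [0.6,0.88,0],"turn": [0,0,0]},
    {"offset": [0.6,0.88,0],"turn": [0,0,0]},
    {"offset": [0.6,0.88,0],"turn": [0,0,0]},
    {"offset": [0.6,0.88,0],"turn": [0,0,0]}
  ]
}}

```text
time: 21.35
position: [0.5851, -0.1427, 0.1871]
tool_rot: [[0.126, -0.992, 0.0], [-0.992, -0.126, -0.0], [0.0, -0.0, -1.0]]
force: [-0.6, -0.1, -0.0]
opening: 0.0612
grip_force: 30.0
```

>>> {"api": "drive_tool", "payload": {
  "steps": [
    {"offset": [0.6,0.88,0],"turn": [0,0,0]},
    {"offset": [0.6,0.88,0],"turn": [0,0,0]},
    {"offset": [0.6,0.88,0],"turn": [0,0,0]},
    {"offset": [0.6,0.88,0],"turn": [0,0,0]},
    {"offset": [0.6,0.88,0],"turn": [0,0,0]}
  ]
}}

```text
time: 21.77
position: [0.4851, -0.2306, 0.1872]
tool_rot: [[0.126, -0.992, 0.0], [-0.992, -0.126, -0.0], [0.0, -0.0, -1.0]]
force: [-0.5, -1.0, -0.3]
opening: 0.0608
grip_force: 30.0
```

```bash
python3 -c "
from h import *
wt(3);print(read_state()['tool_rot'].round(3),read_state()['qpos'].round(2));pots('p4')"
```

```text
t 21.92 pos [ 0.4849 -0.2309  0.1875] F [-1.09 -0.48 -0.57] sd 0.43 open 0.0614 grip 30.0
[[ 0.123 -0.992  0.001]
 [-0.992 -0.123 -0.   ]
 [ 0.    -0.001 -1.   ]] [-0.08  0.17 -0.36  0.   -1.04  0.2 ]
top [299.6 124.2] 467 [ 0.792 -0.021] ht+.045:  [ 0.791 -0.021]
top [263.8 177.7] 646 [0.677 0.053] ht+.045:  [0.677 0.053]
top [121.6 178.2] 510 [0.673 0.353] ht+.045:  [0.673 0.352]
side [270.3  94.7] 124 [0.955 0.978] ht+.045:  [0.95  0.966]
side [223.7 146.2] 459 [0.57  0.492] ht+.045:  [0.567 0.483]
side [266.  143.2] 148 [0.714 0.46 ] ht+.045:  [0.71  0.451]
side [359.9 196.2] 169 [0.81  0.011] ht+.045:  [0.806 0.005]
side [298.1 233. ] 281 [ 0.569 -0.082] ht+.045:  [ 0.567 -0.087]
side [250.2 285.1] 510 [ 0.394 -0.212] ht+.045:  [ 0.392 -0.217]
side [296.5 341.2] 810 [ 0.414 -0.386] ht+.045:  [ 0.413 -0.389]
```

>>> {"api": "drive_tool", "payload": {
  "steps": [
    {"offset": [0.59,0.87,0],"turn": [0,0,0]},
    {"offset": [0.59,0.87,0],"turn": [0,0,0]},
    {"offset": [0.59,0.87,0],"turn": [0,0,0]},
    {"offset": [0.59,0.87,0],"turn": [0,0,0]},
    {"offset": [0,0,0],"turn": [0,0,0]}
  ]
}}

```text
time: 22.43
position: [0.405, -0.3001, 0.1869]
tool_rot: [[0.123, -0.992, -0.001], [-0.992, -0.123, 0.0], [-0.0, 0.001, -1.0]]
force: [-0.6, 0.6, -0.7]
opening: 0.0613
grip_force: 30.0
```

>>> {"api": "drive_tool", "payload": {
  "steps": [
    {"offset": [0,0,0.7],"turn": [0,0,0]},
    {"offset": [0,0,0.7],"turn": [0,0,0]},
    {"offset": [0,0,0.6],"turn": [0,0,0]},
    {"offset": [0,0,0],"turn": [0,0,0]},
    {"offset": [0,0,0],"turn": [0,0,0]}
  ]
}}

```text
time: 22.85
position: [0.4073, -0.2987, 0.1367]
tool_rot: [[0.124, -0.992, -0.002], [-0.992, -0.124, 0.0], [-0.0, 0.002, -1.0]]
force: [0.7, -0.9, -0.0]
opening: 0.0612
grip_force: 30.0
```

```bash
python3 -c "
from h import *
wt(2);cv2.imwrite('pics/q2.png',snapshot('side')[150:400,180:380,::-1])"
```

```text
t 22.95 pos [ 0.4081 -0.2991  0.1379] F [ 0.42 -0.23  0.61] sd 0.16 open 0.0615 grip 30.0
```

View pics/q2.png

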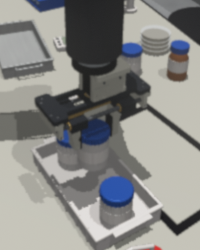

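The held pot lines up with the gap between the two placed pots. Lowering and releasing.

>>> {"api": "drive_tool", "payload": {
  "steps": [
    {"offset": [0,0,0.7],"turn": [0,0,0]},
    {"offset": [0,0,0.7],"turn": [0,0,0]},
    {"offset": [0,0,0.7],"turn": [0,0,0]},
    {"offset": [0,0,0.3],"turn": [0,0,0]},
    {"offset": [0,0,0],"turn": [0,0,0]}
  ]
}}

```text
time: 23.42
position: [0.4065, -0.2988, 0.0762]
tool_rot: [[0.122, -0.992, -0.002], [-0.992, -0.122, 0.001], [-0.001, 0.002, -1.0]]
force: [-0.2, -0.3, -1.0]
opening: 0.0611
grip_force: 30.0
```

>>> {"api": "drive_tool", "payload": {
  "steps": [
    {"offset": [0,0,0.2],"turn": [0,0,0]},
    {"offset": [0,0,0.2],"turn": [0,0,0]},
    {"offset": [0,0,0.1],"turn": [0,0,0]},
    {"offset": [0,0,0],"turn": [0,0,0]},
    {"offset": [0,0,0],"turn": [0,0,0]}
  ]
}}

```text
time: 23.83
position: [0.4076, -0.2996, 0.067]
tool_rot: [[0.123, -0.992, 0.002], [-0.992, -0.123, -0.001], [0.002, -0.002, -1.0]]
force: [-5.3, 4.3, 20.7]
opening: 0.0611
grip_force: 30.0
```

>>> {"api": "drive_tool", "payload": {
  "steps": [
    {"offset": [0,0,0],"turn": [0,0,0]},
    {"offset": [0,0,0],"turn": [0,0,0]},
    {"offset": [0,0,0],"turn": [0,0,0]},
    {"offset": [0,0,0],"turn": [0,0,0]},
    {"offset": [0,0,-0.5],"turn": [0,0,0]}
  ],
  "hand": 87
}}

```text
time: 24.25
position: [0.4056, -0.2985, 0.0753]
tool_rot: [[0.122, -0.993, -0.003], [-0.993, -0.122, 0.001], [-0.002, 0.003, -1.0]]
force: [-1.1, -0.5, -0.9]
opening: 0.0854
grip_force: 0.0
```

>>> {"api": "drive_tool", "payload": {
  "steps": [
    {"offset": [0,0,-0.9],"turn": [0,0,0]},
    {"offset": [0,0,-0.9],"turn": [0,0,0]},
    {"offset": [0,0,-0.9],"turn": [0,0,0]},
    {"offset": [0,0,-0.5],"turn": [0,0,0]},
    {"offset": [0,0,0],"turn": [0,0,0]}
  ]
}}

```text
time: 24.67
position: [0.4087, -0.2998, 0.16]
tool_rot: [[0.123, -0.992, 0.005], [-0.992, -0.123, -0.002], [0.003, -0.004, -1.0]]
force: [1.2, -0.6, -0.7]
opening: 0.087
grip_force: 0.0
```

>>> {"api": "drive_tool", "payload": {
  "steps": [
    {"offset": [-0.85,-0.83,0],"turn": [0,0,0]},
    {"offset": [-0.85,-0.83,0],"turn": [0,0,0]},
    {"offset": [-0.85,-0.83,0],"turn": [0,0,0]},
    {"offset": [-0.85,-0.83,0],"turn": [0,0,0]},
    {"offset": [-0.85,-0.83,0],"turn": [0,0,0]}
  ]
}}

```text
time: 25.08
position: [0.4973, -0.1797, 0.1563]
tool_rot: [[0.122, -0.993, -0.001], [-0.993, -0.122, 0.0], [-0.0, 0.001, -1.0]]
force: [0.2, -0.8, -0.5]
opening: 0.087
grip_force: 0.0
```

>>> {"api": "drive_tool", "payload": {
  "steps": [
    {"offset": [-0.85,-0.83,0],"turn": [0,0,0]},
    {"offset": [-0.85,-0.83,0],"turn": [0,0,0]},
    {"offset": [-0.85,-0.83,0],"turn": [0,0,0]},
    {"offset": [-0.85,-0.83,0],"turn": [0,0,0]},
    {"offset": [-0.85,-0.83,0],"turn": [0,0,0]}
  ]
}}

```text
time: 25.5
position: [0.5873, -0.0615, 0.1561]
tool_rot: [[0.122, -0.992, -0.001], [-0.992, -0.122, -0.0], [-0.0, 0.001, -1.0]]
force: [0.4, -0.8, -0.5]
opening: 0.087
grip_force: 0.0
```

```bash
python3 -c "
from h import *
wt(2);pots('p5')"
```

```text
t 25.60 pos [ 0.5891 -0.0599  0.1558] F [2.38 1.07 1.03] sd 1.12 open 0.0867 grip 0.0
top [299.6 124.2] 468 [ 0.792 -0.021] ht+.045:  [ 0.791 -0.021]
top [262.7 172.4] 356 [0.688 0.055] ht+.045:  [0.688 0.055]
top [121.8 178.2] 517 [0.673 0.353] ht+.045:  [0.673 0.352]
top [471.9 304.6] 653 [ 0.415 -0.387] ht+.045:  [ 0.416 -0.385]
side [275.6  81.2] 876 [1.072 1.179] ht+.045:  [1.066 1.166]
side [221.9 146.6] 520 [0.563 0.491] ht+.045:  [0.56  0.482]
side [266.3 143.3] 151 [0.715 0.459] ht+.045:  [0.711 0.45 ]
side [359.9 195.9] 159 [0.811 0.013] ht+.045:  [0.807 0.007]
side [310.9 199.2] 184 [0.675 0.051] ht+.045:  [0.672 0.045]
side [253.  296.3] 1128 [ 0.387 -0.246] ht+.045:  [ 0.385 -0.25 ]
side [296.5 341.2] 810 [ 0.414 -0.386] ht+.045:  [ 0.413 -0.389]
```

>>> {"api": "drive_tool", "payload": {
  "steps": [
    {"offset": [-0.81,-0.81,0],"turn": [0,0,0]},
    {"offset": [-0.81,-0.81,0],"turn": [0,0,0]},
    {"offset": [-0.81,-0.81,0],"turn": [0,0,0]},
    {"offset": [-0.81,-0.81,0],"turn": [0,0,0]},
    {"offset": [-0.81,-0.81,0],"turn": [0,0,0]}
  ]
}}

```text
time: 26.12
position: [0.675, 0.0498, 0.1567]
tool_rot: [[0.121, -0.993, -0.001], [-0.993, -0.121, -0.0], [0.0, 0.001, -1.0]]
force: [-0.3, 0.0, -0.9]
opening: 0.0869
grip_force: 0.0
```

>>> {"api": "drive_tool", "payload": {
  "steps": [
    {"offset": [0,0,0],"turn": [0,0,0]},
    {"offset": [0,0,0],"turn": [0,0,0]},
    {"offset": [0,0,0.8],"turn": [0,0,0]},
    {"offset": [0,0,0.8],"turn": [0,0,0]},
    {"offset": [0,0,0.8],"turn": [0,0,0]}
  ]
}}

```text
time: 26.53
position: [0.6742, 0.0486, 0.0967]
tool_rot: [[0.121, -0.993, 0.0], [-0.993, -0.121, 0.0], [-0.0, -0.0, -1.0]]
force: [-0.0, 0.1, 0.2]
opening: 0.0871
grip_force: 0.0
```

>>> {"api": "drive_tool", "payload": {
  "steps": [
    {"offset": [0,0,0.8],"turn": [0,0,0]},
    {"offset": [0,0,0.6],"turn": [0,0,0]},
    {"offset": [0,0,0],"turn": [0,0,0]},
    {"offset": [0,0,0],"turn": [0,0,0]}
  ]
}}

```text
time: 26.87
position: [0.674, 0.0486, 0.0616]
tool_rot: [[0.121, -0.993, -0.002], [-0.993, -0.121, -0.001], [0.001, 0.002, -1.0]]
force: [0.4, -0.3, 0.7]
opening: 0.0868
grip_force: 0.0
```

>>> {"api": "drive_tool", "payload": {
  "steps": [
    {"offset": [0,0,0],"turn": [0,0,0]},
    {"offset": [0,0,0],"turn": [0,0,0]},
    {"offset": [0,0,0],"turn": [0,0,0]},
    {"offset": [0,0,0],"turn": [0,0,0]},
    {"offset": [0,0,0],"turn": [0,0,0]}
  ],
  "hand": 50
}}

```text
time: 27.28
position: [0.6758, 0.0503, 0.0631]
tool_rot: [[0.123, -0.992, 0.002], [-0.992, -0.123, 0.0], [-0.0, -0.002, -1.0]]
force: [0.5, 0.5, 3.1]
opening: 0.0613
grip_force: 30.0
```

>>> {"api": "drive_tool", "payload": {
  "steps": [
    {"offset": [0,0,0],"turn": [0,0,0]},
    {"offset": [0,0,-0.6],"turn": [0,0,0]},
    {"offset": [0,0,-0.9],"turn": [0,0,0]},
    {"offset": [0,0,-0.9],"turn": [0,0,0]},
    {"offset": [0,0,-0.6],"turn": [0,0,0]}
  ]
}}

```text
time: 27.7
position: [0.6751, 0.0501, 0.1386]
tool_rot: [[0.122, -0.992, 0.0], [-0.992, -0.122, 0.0], [-0.0, -0.0, -1.0]]
force: [0.8, -0.5, -1.2]
opening: 0.0617
grip_force: 30.0
```

```bash
python3 -c "
from h import *
wt(14)"
```

```text
t 28.40 pos [0.675  0.0501 0.1368] F [-0.05  0.05 -2.11] sd 1.33 open 0.0614 grip 30.0
```

B is heavy (-2.11 N), so it is full and goes to the steel tray.

>>> {"api": "drive_tool", "payload": {
  "steps": [
    {"offset": [-0.87,0.74,-0.3],"turn": [0,0,0]},
    {"offset": [-0.87,0.74,-0.3],"turn": [0,0,0]},
    {"offset": [-0.87,0.74,-0.2],"turn": [0,0,0]},
    {"offset": [-0.87,0.74,0],"turn": [0,0,0]},
    {"offset": [-0.87,0.74,0],"turn": [0,0,0]}
  ]
}}

```text
time: 28.82
position: [0.5692, 0.1475, 0.1576]
tool_rot: [[0.122, -0.993, 0.001], [-0.993, -0.122, 0.001], [-0.0, -0.001, -1.0]]
force: [-0.2, 0.2, -2.8]
opening: 0.0613
grip_force: 30.0
```

>>> {"api": "drive_tool", "payload": {
  "steps": [
    {"offset": [-0.87,0.74,0],"turn": [0,0,0]},
    {"offset": [-0.87,0.74,0],"turn": [0,0,0]},
    {"offset": [-0.87,0.74,0],"turn": [0,0,0]},
    {"offset": [-0.87,0.74,0],"turn": [0,0,0]},
    {"offset": [-0.87,0.74,0],"turn": [0,0,0]}
  ]
}}

```text
time: 29.23
position: [0.4638, 0.2442, 0.1574]
tool_rot: [[0.122, -0.993, 0.0], [-0.993, -0.122, 0.001], [-0.0, -0.001, -1.0]]
force: [-0.4, 1.2, -1.9]
opening: 0.0612
grip_force: 30.0
```

>>> {"api": "drive_tool", "payload": {
  "steps": [
    {"offset": [-0.87,0.74,0],"turn": [0,0,0]},
    {"offset": [-0.87,0.74,0],"turn": [0,0,0]},
    {"offset": [0,0,0],"turn": [0,0,0]},
    {"offset": [0,0,0],"turn": [0,0,0]}
  ]
}}

```text
time: 29.57
position: [0.422, 0.283, 0.1575]
tool_rot: [[0.125, -0.992, 0.001], [-0.992, -0.125, 0.001], [-0.001, -0.001, -1.0]]
force: [0.1, 0.6, -2.4]
opening: 0.0613
grip_force: 30.0
```

>>> {"api": "drive_tool", "payload": {
  "steps": [
    {"offset": [0,0,0.8],"turn": [0,0,0]},
    {"offset": [0,0,0.8],"turn": [0,0,0]},
    {"offset": [0,0,0.8],"turn": [0,0,0]},
    {"offset": [0,0,0.5],"turn": [0,0,0]},
    {"offset": [0,0,0],"turn": [0,0,0]}
  ]
}}

```text
time: 29.98
position: [0.4222, 0.2799, 0.082]
tool_rot: [[0.121, -0.993, -0.003], [-0.993, -0.121, -0.004], [0.003, 0.003, -1.0]]
force: [-0.8, -0.4, -1.7]
opening: 0.0614
grip_force: 30.0
```

```bash
python3 -c "
from h import *
wt(4);pots('p6')"
```

```text
t 30.18 pos [0.4237 0.2823 0.0856] F [ 0.24  0.29 -1.95] sd 0.38 open 0.0617 grip 30.0
top [299.6 124.2] 467 [ 0.792 -0.021] ht+.045:  [ 0.791 -0.021]
top [121.6 178.2] 510 [0.673 0.353] ht+.045:  [0.673 0.352]
top [471.9 304.6] 645 [ 0.415 -0.387] ht+.045:  [ 0.416 -0.385]
side [266.1 142.7] 130 [0.716 0.464] ht+.045:  [0.713 0.455]
side [236.8 148.6] 155 [0.604 0.455] ht+.045:  [0.601 0.447]
side [198.8 174.6] 99 [0.433 0.317] ht+.045:  [0.431 0.309]
side [359.9 195.4] 140 [0.812 0.015] ht+.045:  [0.808 0.009]
side [253.  296.3] 1121 [ 0.387 -0.246] ht+.045:  [ 0.385 -0.25 ]
side [296.5 341.2] 811 [ 0.414 -0.386] ht+.045:  [ 0.413 -0.389]
```

>>> {"api": "drive_tool", "payload": {
  "steps": [
    {"offset": [0,0,0.35],"turn": [0,0,0]},
    {"offset": [0,0,0.25],"turn": [0,0,0]},
    {"offset": [0,0,0.15],"turn": [0,0,0]},
    {"offset": [0,0,0],"turn": [0,0,0]},
    {"offset": [0,0,0],"turn": [0,0,0]}
  ]
}}

```text
time: 30.7
position: [0.4234, 0.2821, 0.0663]
tool_rot: [[0.123, -0.992, 0.001], [-0.992, -0.123, -0.0], [0.0, -0.001, -1.0]]
force: [1.0, -2.3, 6.1]
opening: 0.0615
grip_force: 30.0
```

>>> {"api": "drive_tool", "payload": {
  "steps": [
    {"offset": [0,0,0],"turn": [0,0,0]},
    {"offset": [0,0,0],"turn": [0,0,0]},
    {"offset": [0,0,0],"turn": [0,0,0]},
    {"offset": [0,0,0],"turn": [0,0,0]},
    {"offset": [0,0,-0.5],"turn": [0,0,0]}
  ],
  "hand": 87
}}

```text
time: 31.12
position: [0.4217, 0.2808, 0.0764]
tool_rot: [[0.122, -0.993, -0.003], [-0.993, -0.122, -0.003], [0.003, 0.003, -1.0]]
force: [-0.3, -0.4, 0.4]
opening: 0.0854
grip_force: 0.0
```

>>> {"api": "drive_tool", "payload": {
  "steps": [
    {"offset": [0,0,-0.9],"turn": [0,0,0]},
    {"offset": [0,0,-0.9],"turn": [0,0,0]},
    {"offset": [0,0,-0.9],"turn": [0,0,0]},
    {"offset": [0,0,-0.9],"turn": [0,0,0]},
    {"offset": [0.95,0,0],"turn": [0,0,0]}
  ]
}}

```text
time: 31.53
position: [0.428, 0.2624, 0.1727]
tool_rot: [[0.125, -0.992, 0.006], [-0.992, -0.125, 0.005], [-0.005, -0.007, -1.0]]
force: [1.7, 1.5, 0.7]
opening: 0.0872
grip_force: 0.0
```

>>> {"api": "drive_tool", "payload": {
  "steps": [
    {"offset": [0.95,0,0],"turn": [0,0,0]},
    {"offset": [0.95,0,0],"turn": [0,0,0]},
    {"offset": [0.95,0,0],"turn": [0,0,0]},
    {"offset": [0.95,0,0],"turn": [0,0,0]},
    {"offset": [0.95,0,0],"turn": [0,0,0]}
  ]
}}

```text
time: 31.95
position: [0.4401, 0.1395, 0.1683]
tool_rot: [[0.123, -0.992, 0.0], [-0.992, -0.123, 0.0], [-0.0, -0.0, -1.0]]
force: [-0.4, 0.0, -1.1]
opening: 0.0869
grip_force: 0.0
```

>>> {"api": "drive_tool", "payload": {
  "steps": [
    {"offset": [0.95,0,0],"turn": [0,0,0]},
    {"offset": [0.95,0,0],"turn": [0,0,0]},
    {"offset": [0.95,0,0],"turn": [0,0,0]},
    {"offset": [0,0,0],"turn": [0,0,0]},
    {"offset": [0,0,0],"turn": [0,0,0]}
  ],
  "hand": 18
}}

```text
time: 32.37
position: [0.4489, 0.0689, 0.1682]
tool_rot: [[0.12, -0.993, -0.0], [-0.993, -0.12, 0.0], [-0.0, 0.0, -1.0]]
force: [0.4, -0.2, -0.7]
opening: 0.0593
grip_force: 0.0
```

```bash
python3 -c "
from h import *
wt(2);pots('p7')"
```

```text
t 32.47 pos [0.449  0.07   0.1683] F [ 0.62  0.38 -1.02] sd 0.35 open 0.0510 grip 0.0
top [299.6 124.2] 467 [ 0.792 -0.021] ht+.045:  [ 0.791 -0.021]
top [121.6 178.2] 510 [0.673 0.353] ht+.045:  [0.673 0.352]
top [150.6 297.3] 649 [0.425 0.285] ht+.045:  [0.426 0.284]
top [471.9 304.7] 644 [ 0.415 -0.387] ht+.045:  [ 0.416 -0.385]
side [144.6  40.9] 231 [0.643 2.489] ht+.045:  [0.64  2.467]
side [202.3 136.6] 129 [0.526 0.605] ht+.045:  [0.524 0.595]
side [198.6 178.5] 169 [0.426 0.292] ht+.045:  [0.424 0.284]
side [359.9 195.4] 140 [0.812 0.015] ht+.045:  [0.808 0.009]
side [253.  296.3] 1125 [ 0.387 -0.246] ht+.045:  [ 0.385 -0.25 ]
side [296.5 341.2] 809 [ 0.414 -0.386] ht+.045:  [ 0.413 -0.389]
```

View pics/p7_top.png

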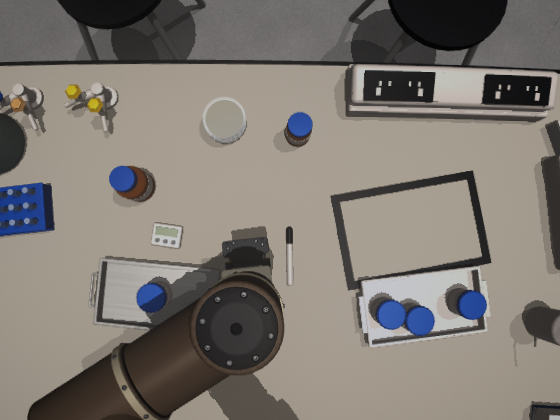

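Top view: the full pot is in the steel tray at (151,297). The empties in the wash tray sit at (391,314), (420,320) and (472,305). The middle pot is displaced and touching its neighbour, so I check that it stands upright, and the tray pose.

```bash
python3 - <<'E'
from h import *
a=cv2.imread("pics/p7_side.png")[240:400,190:360];b=cv2.imread("pics/p7_top.png")[250:360,340:500]
a=cv2.resize(a,(510,480),interpolation=cv2.INTER_CUBIC)
cv2.imwrite("pics/s7.png",a);print(plane("top",[(391,314),(420,320.5),(472,304.7)],.086)[:,:2].round(3))
g=cv2.cvtColor(cv2.imread("pics/p7_top.png"),cv2.COLOR_BGR2GRAY)
m=((g>145)*1).astype(np.uint8); m[:262]=0; m[:, :357]=0; m[:,492:]=0; m[352:]=0
m=cv2.morphologyEx(m,cv2.MORPH_CLOSE,np.ones((9,9)))
m=cv2.morphologyEx(m,cv2.MORPH_OPEN,np.ones((3,3)))
c=max(cv2.findContours(m,0,2)[0],key=cv2.contourArea);print(cv2.boxPoints(cv2.minAreaRect(c)))
E
```

```text
[[ 0.397 -0.213]
 [ 0.383 -0.274]
 [ 0.416 -0.385]]
[[357. 262.]
 [491. 262.]
 [491. 351.]
 [357. 351.]]
```

View pics/s7.png

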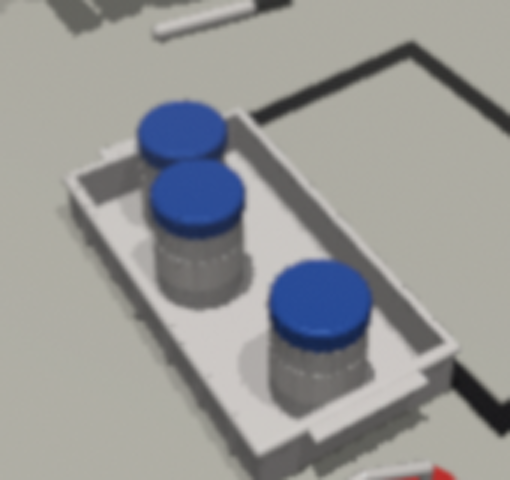

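All three empties stand upright inside the wash tray, which has not moved, and the gap along its far wall is free. I'll pinch the far wall at tray y≈-25 mm, keeping the gripper body above the lids.

>>> {"api": "drive_tool", "payload": {
  "steps": [
    {"offset": [0.97,0.05,0],"turn": [0,0,0]},
    {"offset": [0.97,0.05,0],"turn": [0,0,0]},
    {"offset": [0.97,0.05,0],"turn": [0,0,0]},
    {"offset": [0.97,0.05,0],"turn": [0,0,0]},
    {"offset": [0.97,0.05,0],"turn": [0,0,0]}
  ],
  "hand": 18
}}

```text
time: 32.98
position: [0.4577, -0.0515, 0.1684]
tool_rot: [[0.124, -0.992, 0.0], [-0.992, -0.124, 0.0], [-0.0, -0.0, -1.0]]
force: [0.8, 0.9, 0.4]
opening: 0.0188
grip_force: 0.0
```

>>> {"api": "drive_tool", "payload": {
  "steps": [
    {"offset": [0.97,0.05,0],"turn": [0,0,0]},
    {"offset": [0.97,0.05,0],"turn": [0,0,0]},
    {"offset": [0.97,0.05,0],"turn": [0,0,0]},
    {"offset": [0.97,0.05,0],"turn": [0,0,0]},
    {"offset": [0.97,0.05,0],"turn": [0,0,0]}
  ]
}}

```text
time: 33.4
position: [0.4666, -0.1728, 0.1683]
tool_rot: [[0.124, -0.992, 0.0], [-0.992, -0.124, 0.0], [-0.0, -0.0, -1.0]]
force: [-0.7, 0.0, -0.6]
opening: 0.0183
grip_force: 0.0
```

>>> {"api": "drive_tool", "payload": {
  "steps": [
    {"offset": [0.97,0.05,0],"turn": [0,0,0]},
    {"offset": [0.97,0.05,0],"turn": [0,0,0]},
    {"offset": [0.97,0.05,0],"turn": [0,0,0]},
    {"offset": [0.97,0.05,0],"turn": [0,0,0]},
    {"offset": [0.97,0.05,0],"turn": [0,0,0]}
  ]
}}

```text
time: 33.82
position: [0.4753, -0.294, 0.1682]
tool_rot: [[0.124, -0.992, -0.0], [-0.992, -0.124, 0.0], [-0.0, 0.0, -1.0]]
force: [0.3, 0.1, 0.2]
opening: 0.018
grip_force: 0.0
```

>>> {"api": "drive_tool", "payload": {
  "steps": [
    {"offset": [0.97,0.05,0],"turn": [0,0,0]},
    {"offset": [0,0,0],"turn": [0,0,0]},
    {"offset": [0,0,0.8],"turn": [0,0,0]},
    {"offset": [0,0,0.8],"turn": [0,0,0]},
    {"offset": [0,0,0],"turn": [0,0,0]}
  ]
}}

```text
time: 34.23
position: [0.4747, -0.3161, 0.1245]
tool_rot: [[0.122, -0.993, -0.005], [-0.993, -0.122, 0.003], [-0.003, 0.005, -1.0]]
force: [-1.7, 0.5, -1.2]
opening: 0.0177
grip_force: 0.0
```

>>> {"api": "drive_tool", "payload": {
  "steps": [
    {"offset": [0,0,0.8],"turn": [0,0,0]},
    {"offset": [0,0,0.6],"turn": [0,0,0]},
    {"offset": [0,0,0],"turn": [0,0,0]},
    {"offset": [0,0,0],"turn": [0,0,0]},
    {"offset": [0,0,0],"turn": [0,0,0]}
  ]
}}

```text
time: 34.65
position: [0.4775, -0.3176, 0.0946]
tool_rot: [[0.123, -0.992, 0.001], [-0.992, -0.123, -0.001], [0.001, -0.001, -1.0]]
force: [1.2, 0.7, 0.3]
opening: 0.0177
grip_force: 0.0
```

```bash
python3 - <<'E'
from h import *
wt(4); a=snapshot("side")[200:400,190:360,::-1]; b=snapshot("top")[240:360,340:500,::-1]
cv2.imwrite("pics/s8.png",np.hstack([cv2.resize(a,(400,470)),cv2.resize(b,(400,470)) if 0 else np.vstack([cv2.resize(b,(400,300)),np.zeros((170,400,3),np.uint8)])]))
E
```

```text
t 34.85 pos [ 0.4772 -0.3178  0.0944] F [-0.15 -0.44  0.16] sd 0.43 open 0.0183 grip 0.0
```

View pics/s8.png

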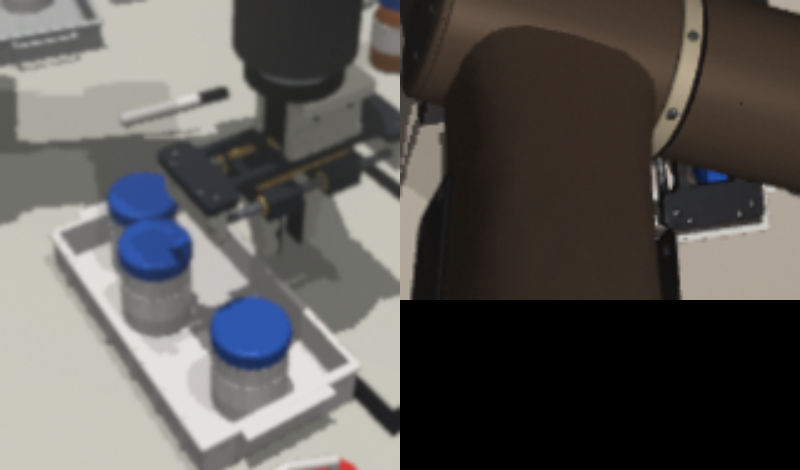

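The side view shows the fingers straddling the far wall between the pots, with the body above the lids. I descend and watch for contact force.

>>> {"api": "drive_tool", "payload": {
  "steps": [
    {"offset": [0,0,0.5],"turn": [0,0,0]},
    {"offset": [0,0,0.5],"turn": [0,0,0]},
    {"offset": [0,0,0.5],"turn": [0,0,0]},
    {"offset": [0,0,0],"turn": [0,0,0]},
    {"offset": [0,0,0],"turn": [0,0,0]}
  ]
}}

```text
time: 35.37
position: [0.4762, -0.3177, 0.0557]
tool_rot: [[0.122, -0.992, -0.001], [-0.992, -0.122, 0.0], [-0.0, 0.001, -1.0]]
force: [-0.1, 0.3, -0.5]
opening: 0.0181
grip_force: 0.0
```

>>> {"api": "drive_tool", "payload": {
  "steps": [
    {"offset": [0,0,0.25],"turn": [0,0,0]},
    {"offset": [0,0,0.2],"turn": [0,0,0]},
    {"offset": [0,0,0],"turn": [0,0,0]},
    {"offset": [0,0,0],"turn": [0,0,0]}
  ]
}}

```text
time: 35.7
position: [0.4764, -0.3177, 0.0445]
tool_rot: [[0.122, -0.993, -0.0], [-0.993, -0.122, 0.0], [-0.0, 0.0, -1.0]]
force: [-0.6, -0.2, 0.2]
opening: 0.0182
grip_force: 0.0
```

>>> {"api": "drive_tool", "payload": {
  "steps": [
    {"offset": [0,0,0.2],"turn": [0,0,0]},
    {"offset": [0,0,0.15],"turn": [0,0,0]},
    {"offset": [0,0,0],"turn": [0,0,0]},
    {"offset": [0,0,0],"turn": [0,0,0]},
    {"offset": [0,0,0],"turn": [0,0,0]}
  ]
}}

```text
time: 36.12
position: [0.4765, -0.3177, 0.0358]
tool_rot: [[0.122, -0.992, -0.0], [-0.992, -0.122, -0.0], [0.0, 0.0, -1.0]]
force: [-0.2, 0.5, 0.3]
opening: 0.0176
grip_force: 0.0
```

>>> {"api": "drive_tool", "payload": {
  "steps": [
    {"offset": [0,0,0],"turn": [0,0,0]},
    {"offset": [0,0,0],"turn": [0,0,0]},
    {"offset": [0,0,0],"turn": [0,0,0]},
    {"offset": [0,0,0],"turn": [0,0,0]},
    {"offset": [0,0,0],"turn": [0,0,0]}
  ],
  "hand": 0
}}

```text
time: 36.53
position: [0.4764, -0.3177, 0.0359]
tool_rot: [[0.122, -0.992, -0.0], [-0.992, -0.122, -0.0], [0.0, 0.0, -1.0]]
force: [-0.2, -0.5, 1.7]
opening: 0.0035
grip_force: 30.0
```

```bash
python3 -c "
from h import *
wt(8)"
```

```text
t 36.93 pos [ 0.4765 -0.3177  0.0359] F [-1.05  0.19  2.55] sd 0.63 open 0.0039 grip 30.0
```

The wall is gripped (3.9 mm, 30 N), with no lift. I slide it slowly towards the tape, first by half.

>>> {"api": "drive_tool", "payload": {
  "steps": [
    {"offset": [0,-0.15,0],"turn": [0,0,0]},
    {"offset": [0,-0.3,0],"turn": [0,0,0]},
    {"offset": [0,-0.4,0],"turn": [0,0,0]},
    {"offset": [0,-0.4,0],"turn": [0,0,0]},
    {"offset": [0,-0.4,0],"turn": [0,0,0]}
  ]
}}

```text
time: 37.35
position: [0.5152, -0.3128, 0.0359]
tool_rot: [[0.122, -0.993, -0.005], [-0.993, -0.122, 0.0], [-0.001, 0.005, -1.0]]
force: [-8.7, -1.1, 10.2]
opening: 0.0034
grip_force: 30.0
```

>>> {"api": "drive_tool", "payload": {
  "steps": [
    {"offset": [0,-0.4,0],"turn": [0,0,0]},
    {"offset": [0,-0.4,0],"turn": [0,0,0]},
    {"offset": [0,-0.4,0],"turn": [0,0,0]},
    {"offset": [0,-0.25,0],"turn": [0,0,0]},
    {"offset": [0,-0.1,0],"turn": [0,0,0]}
  ]
}}

```text
time: 37.77
position: [0.5544, -0.3081, 0.0359]
tool_rot: [[0.123, -0.992, -0.004], [-0.992, -0.123, 0.0], [-0.001, 0.004, -1.0]]
force: [-10.1, -1.8, 11.2]
opening: 0.0033
grip_force: 30.1
```

```bash
python3 - <<'E'
from h import *
wt(6); a=snapshot("side")[200:400,190:440,::-1]
cv2.imwrite("pics/s9.png",cv2.resize(a,(625,500)))
E
```

```text
t 38.07 pos [ 0.5544 -0.3082  0.0359] F [-6.85 -0.63  8.24] sd 1.62 open 0.0037 grip 30.0
```

View pics/s9.png

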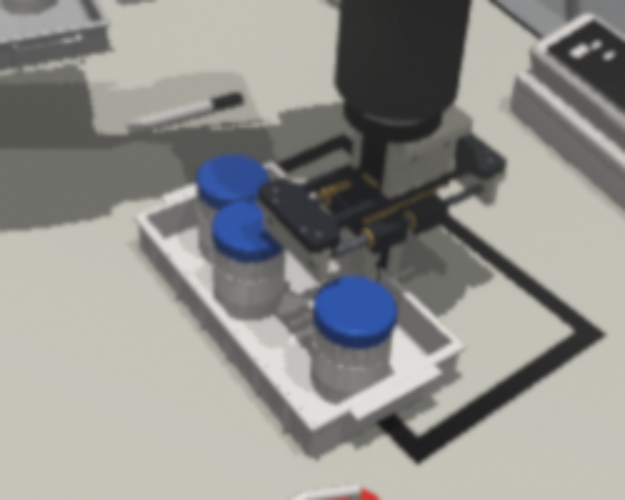

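The tray follows the gripper with its pots upright. Second half, with the 3.3° correcting turn towards the end.

>>> {"api": "drive_tool", "payload": {
  "steps": [
    {"offset": [0,-0.15,0],"turn": [0,0,0]},
    {"offset": [0,-0.3,0],"turn": [0,0,0]},
    {"offset": [0,-0.4,0],"turn": [0,0,0]},
    {"offset": [0,-0.4,0],"turn": [0,0,0]},
    {"offset": [0,-0.4,0],"turn": [0,0,0]}
  ]
}}

```text
time: 38.53
position: [0.5949, -0.3032, 0.0359]
tool_rot: [[0.122, -0.993, -0.004], [-0.993, -0.122, 0.0], [-0.001, 0.004, -1.0]]
force: [-8.4, -0.9, 8.9]
opening: 0.0034
grip_force: 30.0
```

>>> {"api": "drive_tool", "payload": {
  "steps": [
    {"offset": [0,-0.4,0],"turn": [0,0,0]},
    {"offset": [0,-0.4,0],"turn": [0,0,0]},
    {"offset": [0,-0.4,0],"turn": [0,0,-0.1]},
    {"offset": [0,-0.4,0],"turn": [0,0,-0.15]},
    {"offset": [0,-0.25,0],"turn": [0,0,-0.15]}
  ]
}}

```text
time: 38.95
position: [0.6414, -0.2973, 0.0359]
tool_rot: [[0.157, -0.988, -0.004], [-0.988, -0.157, -0.0], [-0.0, 0.004, -1.0]]
force: [-8.2, -0.3, 10.3]
opening: 0.0035
grip_force: 30.0
```

>>> {"api": "drive_tool", "payload": {
  "steps": [
    {"offset": [0,-0.2,0],"turn": [0,0,-0.15]},
    {"offset": [0,0,0],"turn": [0,0,-0.1]},
    {"offset": [0,0,0],"turn": [0,0,0]}
  ]
}}

```text
time: 39.2
position: [0.6469, -0.2965, 0.036]
tool_rot: [[0.179, -0.984, -0.002], [-0.984, -0.179, -0.0], [-0.0, 0.002, -1.0]]
force: [-4.0, -1.0, 5.0]
opening: 0.0036
grip_force: 30.0
```

```bash
python3 - <<'E'
from h import *
wt(4);print(read_state()['tool_rot'].round(3)); a=snapshot("side")[180:400,190:460,::-1]
cv2.imwrite("pics/s10.png",cv2.resize(a,(729,594),interpolation=cv2.INTER_CUBIC))
E
```

```text
t 39.40 pos [ 0.6468 -0.2965  0.036 ] F [-4.32 -0.23  5.43] sd 0.39 open 0.0034 grip 30.0
[[ 0.178 -0.984 -0.002]
 [-0.984 -0.178 -0.   ]
 [-0.     0.002 -1.   ]]
```

View pics/s10.png

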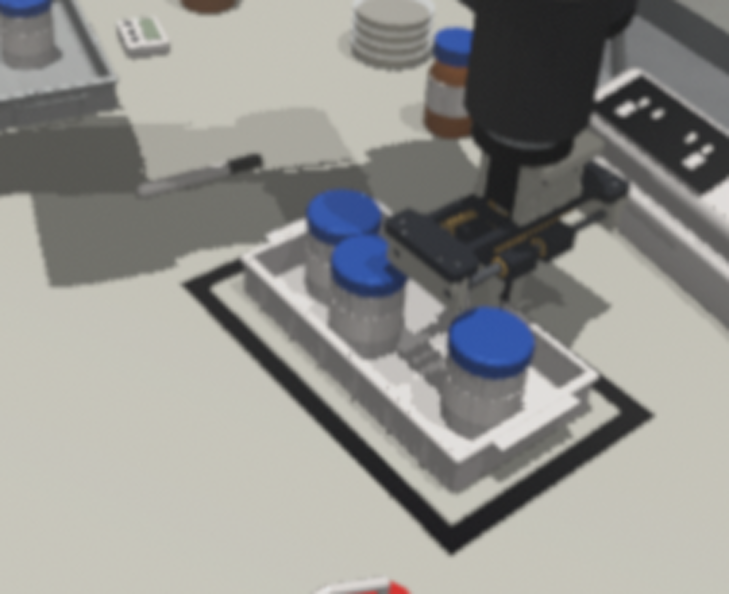

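The tray sits inside the tape, parallel to it, with the pots upright. Release, rise and clear the view.

>>> {"api": "drive_tool", "payload": {
  "steps": [
    {"offset": [0,0,0],"turn": [0,0,0]},
    {"offset": [0,0,0],"turn": [0,0,0]},
    {"offset": [0,0,0],"turn": [0,0,0]},
    {"offset": [0,0,-0.3],"turn": [0,0,0]},
    {"offset": [0,0,-0.6],"turn": [0,0,0]}
  ],
  "hand": 18
}}

```text
time: 39.87
position: [0.6465, -0.2958, 0.0566]
tool_rot: [[0.178, -0.984, -0.004], [-0.984, -0.178, 0.001], [-0.002, 0.003, -1.0]]
force: [0.3, 0.5, 0.0]
opening: 0.0179
grip_force: 0.0
```

>>> {"api": "drive_tool", "payload": {
  "steps": [
    {"offset": [0,0,-0.9],"turn": [0,0,0]},
    {"offset": [0,0,-0.9],"turn": [0,0,0]},
    {"offset": [0,0,-0.9],"turn": [0,0,0]},
    {"offset": [0,0,-0.9],"turn": [0,0,0]},
    {"offset": [0,0,-0.9],"turn": [0,0,0]}
  ]
}}

```text
time: 40.28
position: [0.6478, -0.2961, 0.1725]
tool_rot: [[0.178, -0.984, 0.001], [-0.984, -0.178, -0.0], [0.0, -0.0, -1.0]]
force: [0.9, -0.1, -0.0]
opening: 0.0183
grip_force: 0.0
```

>>> {"api": "drive_tool", "payload": {
  "steps": [
    {"offset": [-1,0.2,0],"turn": [0,0,0]},
    {"offset": [-1,0.2,0],"turn": [0,0,0]},
    {"offset": [-1,0.2,0],"turn": [0,0,0]},
    {"offset": [-1,0.2,0],"turn": [0,0,0]},
    {"offset": [-1,0.2,0],"turn": [0,0,0]}
  ]
}}

```text
time: 40.7
position: [0.6004, -0.1767, 0.1714]
tool_rot: [[0.178, -0.984, 0.001], [-0.984, -0.178, 0.0], [0.0, -0.001, -1.0]]
force: [0.7, 0.1, -0.1]
opening: 0.0181
grip_force: 0.0
```

>>> {"api": "drive_tool", "payload": {
  "steps": [
    {"offset": [-1,0.2,0],"turn": [0,0,0]},
    {"offset": [-1,0.2,0],"turn": [0,0,0]},
    {"offset": [-1,0.2,0],"turn": [0,0,0]},
    {"offset": [-1,0.2,0],"turn": [0,0,0]},
    {"offset": [-1,0.2,0],"turn": [0,0,0]}
  ]
}}

```text
time: 41.12
position: [0.5536, -0.0579, 0.1714]
tool_rot: [[0.178, -0.984, 0.001], [-0.984, -0.178, 0.0], [-0.0, -0.001, -1.0]]
force: [0.2, 1.0, 0.0]
opening: 0.018
grip_force: 0.0
```

>>> {"api": "drive_tool", "payload": {
  "steps": [
    {"offset": [-1,0.2,0],"turn": [0,0,0]},
    {"offset": [-1,0.2,0],"turn": [0,0,0]},
    {"offset": [-1,0.2,0],"turn": [0,0,0]},
    {"offset": [-1,0.2,0],"turn": [0,0,0]},
    {"offset": [0,0,0],"turn": [0,0,0]}
  ]
}}

```text
time: 41.53
position: [0.5155, 0.0386, 0.1717]
tool_rot: [[0.181, -0.984, 0.001], [-0.984, -0.181, 0.001], [-0.001, -0.001, -1.0]]
force: [-1.0, -0.6, -0.5]
opening: 0.0178
grip_force: 0.0
```

```bash
python3 - <<'E'
from h import *
wt(2);pots("p9")
b=cv2.imread("pics/p9_top.png"); cv2.imwrite("pics/f.png",cv2.resize(b[110:300,80:510],(800,353),interpolation=cv2.INTER_CUBIC) if 0 else cv2.resize(b[160:300,325:500],(700,560),interpolation=cv2.INTER_CUBIC))
E
```

```text
t 41.63 pos [0.5165 0.0367 0.1716] F [ 0.4  -0.74  0.17] sd 0.79 open 0.0181 grip 0.0
top [299.6 124.2] 467 [ 0.792 -0.021] ht+.045:  [ 0.791 -0.021]
top [121.6 178.2] 510 [0.673 0.353] ht+.045:  [0.673 0.352]
top [462.8 222.4] 639 [ 0.588 -0.368] ht+.045:  [ 0.588 -0.367]
side [205.6 137.9] 135 [0.534 0.588] ht+.045:  [0.531 0.579]
side [196.8 177.4] 127 [0.423 0.301] ht+.045:  [0.421 0.293]
side [359.9 195.4] 141 [0.812 0.015] ht+.045:  [0.808 0.009]
side [322.5 269.3] 861 [ 0.556 -0.228] ht+.045:  [ 0.553 -0.232]
side [371.5 306.1] 604 [ 0.588 -0.367] ht+.045:  [ 0.586 -0.37 ]
```

View pics/f.png

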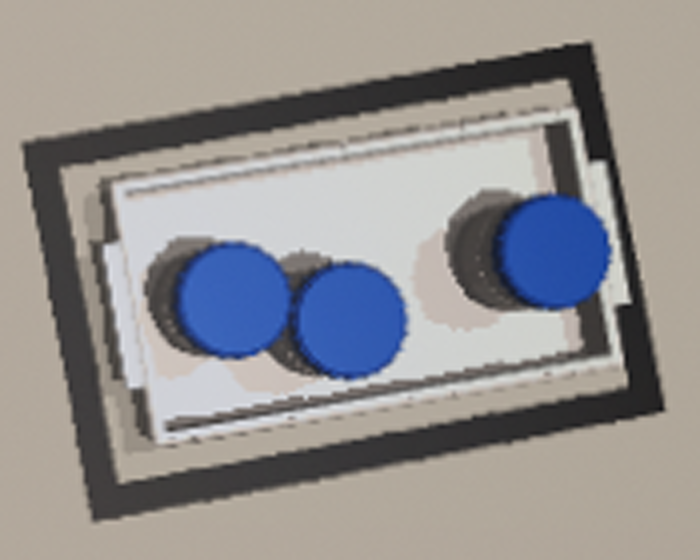

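The crop shows the tray centred in the tape, with rim corners near (112,180), (577,107), (622,362) and (155,445). A quick numeric check follows.

```bash
python3 - <<'E'
from h import *
def r(uv,z):
    P=plane("top",np.array(uv)/4.+[325,160],z)[:,:2]; y=P[0]+P[3]-P[1]-P[2]
    print(P.mean(0).round(4),np.degrees(np.arctan2(-y[0],y[1])).round(2),[np.linalg.norm(P[i]-P[i-1]).round(3) for i in range(4)])
r([(112,180),(577,107),(622,362),(155,445)],.04); r([(62,168),(570,78),(630,388),(118,484)],0)
E
```

```text
[ 0.5767 -0.2827] 9.83 [np.float64(0.145), np.float64(0.264), np.float64(0.143), np.float64(0.264)]
[ 0.5749 -0.2825] 10.65 [np.float64(0.18), np.float64(0.3), np.float64(0.18), np.float64(0.3)]
```

The tray is centred within 2 mm and about 1° of the tape. I hand in.

```bash
python3 -c "
from rig import *
print(hand_in())"
```

```text
the job is handed in; nothing more can be done
None
```

I handed in the job: the one full pot is in the steel tray, and the three empties stand upright in the wash-up tray, which I slid along the bench to within about 2 mm and 1° of the tape rectangle's centre and angle.

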